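Stow the turner in its sprung cradle

ROBOT

A 6-joint arm with a two-finger parallel gripper is mounted at the origin on the work surface. World frame = base frame: x ahead of the robot, y to its left, z up, the work surface at z = 0. Lengths are in m, angles in rad, forces in N, time in s.
With the tool pointing down it reaches from about 0.35 to 0.85 m from the base axis. Payload 8.1 kg.
Tool frame: the origin (TCP) lies midway between the tips of the shut fingers; the grasp point (between the pads) lies 19 mm behind it; z points along the fingers, y is the line along which they close (so a half turn about z gives the same grasp; the last joint's range is limited). The gripper opens to 93 mm and grips with 3 to 60 N. Pads are 15 mm wide; open, the fingers measure 128 mm over their backs; the gripper's body (75 mm by 188 mm) begins 65 mm behind the grasp point.
Start: joints at [1.233, 0.13, 1.488, -0, 1.523, -0.085], TCP at [0.15, 0.581, 0.181] pointing down, gripper open.
Joint ranges: [-2.96, 2.96], [-0.89, 2.26], [0.02, 2.5], [-1.34, 4.48], [0, 2.73], [-2.66, 2.66]. Speed limits (rad/s): [2.39, 2.39, 2.79, 3.14, 3.14, 3.14].

INTERFACE

Orientations are given as a 3x3 rotation matrix whose columns are the frame's x, y, z axes.
In Python, from bench import get_state, capture, camera_model, job_done, boxes_of, landmark_of gives the robot as it stands.
- The arm moves only by the tool send_rows, never from a script. Its argument "targets" is a list of rows, each an object of numbers: "jaw": the closure, from 0 (fully open) to 1 (shut); "dx", "dy", "dz": the shift along the tool's x, y, z in m; "rx", "ry", "rz": the turn, a rotation vector about the tool's x, y, z in degrees. A call has 1 to 8 rows; each row is the pose to reach, as a shift and turn from the pose commanded when the call began, along the tool's axes at that moment; what a row does not reach only later rows make up. A row lasts 1/12 s, in which the tool goes at most 41.7 mm and 7.16 degrees, less where a joint would pass 70% of its speed; a pose out of reach is approached as far as the arm can. A call with a gripper value outside its range is refused whole. The fingers move at their own pace and stop on an object; "grip_force" is the grip in N (left out, the last holds). Time passes only in rows, so rows that repeat a pose let the fingers close. It gives the time, the measured TCP pose, the force, the opening and the grip force at its end, in the units of the state.
- get_state(): the state, without advancing time (a new reading comes with each control period).
- capture(name): name is "scene" or "side" or "wrist"; returns (picture, depth): 420x560x3 uint8, blue, green, red; 420x560 float32, m along the optical axis (not along the pixel's ray), 0 where there is no reading.
- camera_model(name): a dict with "fovy" (degrees; the focal length in pixels is half the picture's height over the tangent of half this angle, whatever the lens; pixels are square), "cx", "cy" (the principal point, pixels), "dist" ([k1, k2, p1, p2, k3] as OpenCV has them; the pictures are not rectified), "T" (4x4, takes a point from camera to world coordinates). Camera axes: x right, y down, z forward; pixel columns grow to the right and rows downward; lengths in m; the calibration is good to about 2 mm. A picture is of the moment at which its call begins: read the wrist's pose just before it. camera_model takes no time and is no camera call; for the wrist camera it gives the pose at the moment of the call.
- job_done(): hands the job in; it is judged then, once.
Trained networks look in the newest picture that a camera, given by its name, has taken for a name from the list of things; names that differ only in an ending like _2 or _b are one class to them, and where a whole thing is asked for, a point or a joint stands for the part that bears it (a point fixed in the world has none). Each returns a list of dicts, best first, with "confidence" (0 to 1); they miss things now and then, are a little off and sometimes report something else, mostly with a low value. They report only what shows in the picture. A call takes as long as a camera call. They do not tell look-alikes from the thing itself.
- boxes_of(camera, target): "location" ([x, y, z] in m, in the coordinates of the camera as it stood for that picture, good to about 4 mm: the middle of the surface that is visible of it).
- landmark_of(camera, target): "location" ([x, y, z] in m, in the coordinates of the camera as it stood for that picture, good to about 4 mm: a listed point, or the origin of a listed thing).
The state is a dict: "time": time; "joints": joint angles; "joint_velocities": joint speeds; "tau": joint torques, N m; "tcp_pos": TCP position; "orientation": TCP orientation; "wrist_force": force on the tool from outside, world axes, zero at the start; "torque": the same for the moment, N m; "opening": finger opening in m; "gripper_force": force on a finger pad.
Only numpy, scipy, OpenCV 4.12 (cv2) and the standard library are available. Lean on these libraries where they do the work, as an engineer would, in place of code of your own. Each camera call takes 0.05 s, during which the arm holds its last target. There are 200 camera calls.

TASK

Pull the kitchen turner out of the white drying block by its blade, lay it flat on the worktop and let go, then take it again by the handle. Stow it in the metal cradle: press the sprung pocket back with the blade's tip, lower the butt of the handle in behind the fixed stop and let go, so that the spring holds the turner level and lengthwise. Leave the plate, the bowl and the spoon where they are.

Things in the scene. Friction and masses are not known exactly. Their poses are not given: they have to be found in the camera images.
- turner: Kitchen turner, 190 mm long, 0.1 to 0.2 kg, flat underside. Origin: on the underside at mid-length. x runs from blade tip (-95) to handle butt (+95 mm), z up. Steel blade x -95 to -25, 50 wide, 4 thick (z 0 to 4); neck to x -5, 14 wide, 8 high. At the start it lies in the block's middle bay, only the blade outside, underside 32 mm above the worktop, free air below the blade.
- turner_grip (a point): Centre of the turner's straight black handle, 45 mm from the turner's origin towards the butt and 12 mm above its underside. The handle is 100 mm long (turner x -5 to +95), 26 mm wide, 24 mm high (z 0 to 24, the underside flush with the blade's).
- turner_tip (a point): Middle of the front edge of the turner's blade, at x = -95, z = 2 mm in the turner's frame.
- block: White plastic drying block, fixed, 66 mm high, 126 wide (y). Origin: at worktop height under the middle of its front face; it reaches from x 0 to +130 mm. Three roofed bays open towards its -x: floor 32 mm above the worktop, 30 mm high inside, the middle one 34 mm wide, centred on y = 0. Pull things out along the block's -x; the turner's butt is clear after 120 mm.
- cradle: Metal cradle, fixed, base x -215 to +70 mm, 100 wide, 8 thick. Origin at worktop height. Fixed stop at the +x end, sprung pocket towards -x, 53 mm high spring housing at x -212 to -198. The stowed turner's blade points to the cradle's -x, its x axis along the cradle's; its origin is then at x = -35, y = 0, z = 32 mm here, butt against the stop, pocket pressed back 25 mm.
- cradle_stop (a point): Middle of the fixed stop's inner face at its top edge: x = 60, z = 46 mm in the cradle's frame. The stop is 22 mm wide and 8 mm thick. From x = -30 to the stop runs a rib 16 mm wide, top 32 mm above the worktop, that carries the handle (the stop rises 14 mm above it); beside the rib there is room for fingers down to the 8 mm base.
- carriage (a joint): Travel of the sprung pocket in m: 0 at rest, growing as it is pressed along the cradle's -x, at most 0.045. The spring pushes back with 2.5 N at 0, 6.3 N at 0.025 and 9.3 N at 0.045.
- pusher (a point): Middle of the inner face of the pocket's rear wall, which the blade's tip presses and, being slippery, slides down; at the level of the pocket's floor (32 mm above the worktop), x = -105 mm in the cradle's frame at rest. The grey pocket is open on top and to +x: rear wall 36 mm high above the floor, side walls 12 mm high, 60 mm apart inside, reaching 68 mm from the rear wall.
- plate: Bystander: white plate, 170 mm across, 20 mm high. Origin: centre of its underside.
- bowl: Bystander: white bowl, 110 mm across, 50 mm high. Origin: centre of its underside.
- spoon: Bystander: steel serving spoon, 240 mm long, lying along its own x. Origin: under its middle.
There are look-alikes about, which are no part of the job. What is shaped like the turner but brown, green or turquoise is not meant.

How it is judged:
By the outcome, as a careful person would: the job done as asked, in the order asked, and still so for the second after the job is handed in, with the robot touching nothing.
It also fails if it takes over 58 s, if anything falls off the work surface, if the arm or the gripper's body presses on something with over 40 N, if the wrist force passes 120 N, or if a joint passes its speed limit or range.

## Working session

There is one attempt and no reset: what is moved stays moved. The work goes in short steps, Python scripts to look and compute and a tool call to move; the robot and the scene stay as the last step left them, time stands still between calls to the robot, and variables do not carry over. Pictures are saved under pics/ and viewed, at most 13 in all, crops included, and the job is handed in when it is done.

Besides the shell and the picture viewer there is one more tool, called after "Emit:" as name([rows], argument=value, ...), one row to a line, values as JSON. send_rows: Moves the arm, as the interface text tells. Its arguments: {"type":"object","properties":{"targets":{"type":"array"},"grip_force":{"type":"number"}},"required":["targets"]}

```bash
mkdir -p pics; ls; cat > h.py <<'E'
import numpy as np, cv2
from bench import *
np.set_printoptions(precision=4,suppress=True)
def w(T,p): return T[:3,:3]@np.array(p)+T[:3,3]
def find(cam,names,fn=landmark_of,T=None):
    T=np.array(camera_model(cam)["T"]) if T is None else T
    for n in names:
        for d in fn(cam,n)[:5]:
            print(cam,n,fn.__name__,round(d["confidence"],2),w(T,d["location"]),pix(cam,d["location"]))
def pix(cam,p):
    m=camera_model(cam); f=210/np.tan(np.radians(m["fovy"])/2)
    K=np.array([[f,0,m["cx"]],[0,f,m["cy"]],[0,0,1]])
    return cv2.projectPoints(np.array([p],float),np.zeros(3),np.zeros(3),K,np.array(m["dist"],float))[0].ravel().round()
def cloud(cam,dep,T):
    m=camera_model(cam); f=210/np.tan(np.radians(m["fovy"])/2)
    K=np.array([[f,0,m["cx"]],[0,f,m["cy"]],[0,0,1]])
    v,u=np.mgrid[:420,:560]
    q=cv2.undistortPoints(np.stack([u,v],-1).reshape(-1,1,2).astype(float),K,np.array(m["dist"],float)).reshape(420,560,2)
    P=np.dstack([q*dep[...,None],dep])
    return P@T[:3,:3].T+T[:3,3]
E
python3 - <<'E'
from h import *
for c in("scene","side"):
    im,d=capture(c); cv2.imwrite(f"pics/{c}0.png",im); np.save(f"{c}0.npy",d)
    find(c,["turner","turner_tip","block","cradle","cradle_stop","pusher","plate","bowl","spoon"])
E
```

```text
pics
scene turner call 0.85 [0.7476 0.3564 0.0007] [411. 226.]
scene turner call 0.8 [0.481  0.0038 0.0023] [263. 221.]
scene turner call 0.66 [0.6422 0.1568 0.0358] [338. 224.]
scene turner call 0.62 [0.2641 0.2543 0.0015] [289. 157.]
scene turner call 0.58 [ 0.8075 -0.0011  0.0001] [330. 296.]
scene turner_tip call 0.93 [0.5699 0.0277 0.0003] [286. 236.]
scene turner_tip call 0.89 [0.812  0.4364 0.0032] [446. 227.]
scene turner_tip call 0.72 [0.353  0.217  0.0054] [295. 173.]
scene turner_tip call 0.64 [0.55   0.1788 0.0311] [323. 204.]
scene block call 0.65 [0.5497 0.1807 0.0317] [324. 204.]
scene block call 0.55 [ 0.6175  0.1674 -0.0003] [334. 226.]
scene cradle call 0.71 [ 0.6117 -0.2312  0.001 ] [215. 286.]
scene cradle_stop call 0.72 [ 0.6753 -0.2331  0.0441] [225. 293.]
scene cradle_stop call 0.27 [0.6411 0.1576 0.0389] [338. 223.]
scene pusher call 0.75 [ 0.5131 -0.2282  0.0255] [197. 256.]
scene plate call 0.93 [0.5228 0.4627 0.0009] [384. 174.]
scene bowl call 0.91 [ 0.8053 -0.0037 -0.0014] [329. 296.]
scene spoon call 0.69 [ 0.4933 -0.4486 -0.0038] [119. 296.]
side turner
[... 234 characters left out ...]
p call 0.76 [0.5493 0.1822 0.0374] [243. 199.]
side turner_tip call 0.69 [0.5741 0.026  0.0055] [290. 230.]
side turner_tip call 0.58 [0.3517 0.2264 0.0041] [176. 235.]
side turner_tip call 0.53 [0.8043 0.4387 0.0041] [248. 140.]
side block call 0.85 [0.6135 0.161  0.001 ] [265. 202.]
side cradle call 0.64 [ 0.608  -0.2287  0.0003] [376. 275.]
side cradle_stop call 0.62 [ 0.6744 -0.2281  0.0465] [395. 248.]
side pusher call 0.78 [ 0.5092 -0.2298  0.0287] [353. 290.]
side pusher call 0.63 [0.552 0.183 0.039] [243. 198.]
side plate call 0.62 [ 0.5185  0.459  -0.0003] [175. 173.]
side bowl call 0.97 [ 0.8079  0.0025 -0.001 ] [350. 197.]
side spoon call 0.82 [ 0.4942 -0.4508  0.0018] [433. 361.]
```

```bash
python3 -c "
import cv2,numpy as np
a=[cv2.imread(f'pics/{c}0.png') for c in('scene','side')]
print(a[0].shape)"
```

```text
(420, 560, 3)
```

View pics/scene0.png

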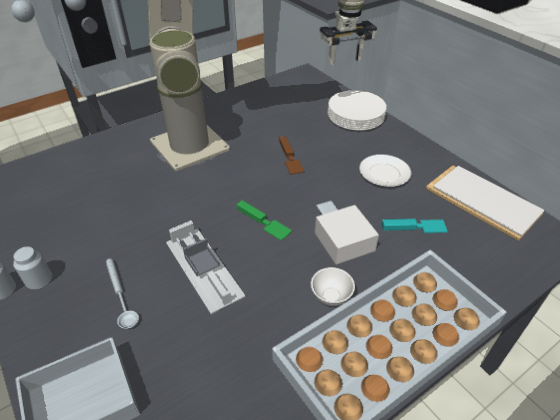

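View pics/side0.png

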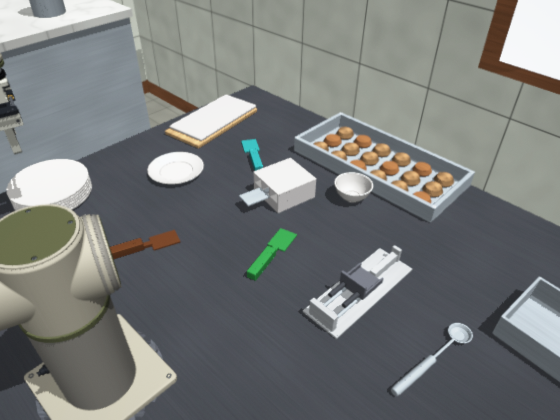

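Turner-shaped things: brown (290,155), green (263,220), turquoise (413,225), and the steel blade in the white block at (325,207). Only the last sits in the block with a bare blade, so it should be the one meant. I'll confirm it in a crop and fit the yaws from depth.

```bash
python3 - <<'E'
from h import *
im=[cv2.imread(f"pics/{c}0.png") for c in("scene","side")]
a=cv2.resize(im[0][180:280,290:390],(400,400),interpolation=cv2.INTER_CUBIC)
b=cv2.resize(im[1][145:245,230:330],(400,400),interpolation=cv2.INTER_CUBIC)
cv2.imwrite("pics/crop0.png",np.hstack([a,b]))
def rect(P):
    (c,s,an)=cv2.minAreaRect((P[:,:2]*1000).astype(np.float32)); print(np.array(c),np.array(s),an,len(P),P[:,2].mean())
for c in("scene","side"):
    d=np.load(f"{c}0.npy"); P=cloud(c,d,np.array(camera_model(c)["T"])).reshape(-1,3)
    P=P[d.ravel()>0]
    def sel(x0,x1,y0,y1,z0,z1): return P[(P[:,0]>x0)&(P[:,0]<x1)&(P[:,1]>y0)&(P[:,1]<y1)&(P[:,2]>z0)&(P[:,2]<z1)]
    print(c,"block top");rect(sel(.55,.8,.05,.28,.06,.075))
    print("blade");rect(sel(.5,.66,.1,.25,.028,.043))
    B=sel(.5,.612,.1,.25,.028,.043); print(B[:,2].min() if len(B) else 0)
    print("base");rect(sel(.35,.72,-.32,-.14,.004,.014))
    print("stop");rect(sel(.63,.72,-.3,-.18,.04,.052))
    print("housing");rect(sel(.37,.44,-.32,-.14,.045,.06))
    print("rear wall");rect(sel(.46,.54,-.32,-.14,.06,.075))
E
```

```text
scene block top
[684.2029 152.101 ] [130.4597 134.0414] 77.913818359375 1603 0.06530738762638538
blade
[592.3939 157.126 ] [ 59.7389 114.9187] 49.66387176513672 183 0.03508857141575284
0.028131192778573566
base
[ 537.3641 -230.0374] [173.9622 362.2529] 88.19629669189453 1806 0.007763235353025435
stop
[ 677.257  -232.5274] [22.0152 12.5012] 88.30635833740234 37 0.044392626281442735
housing
[ 410.5706 -223.8322] [69.0221 18.5553] 86.39146423339844 127 0.051049731086015585
rear wall
[ 506.5899 -226.6585] [10.0632 66.8117] 0.807626485824585 91 0.06522833947388973
side block top
[681.9766 151.6544] [132.3119 133.7065] 78.13605499267578 1307 0.06758862184550866
blade
[593.1228 168.7386] [129.5161  94.6876] 79.85673522949219 500 0.03679333276274097
0.0282931231962692
base
[ 536.5419 -230.1771] [365.51   179.0134] 0.03218790143728256 2445 0.00888088129858896
stop
[ 676.1256 -233.6817] [22.9892 10.8123] 86.37950897216797 45 0.04602157471224715
housing
[ 407.4679 -223.5218] [72.5887 15.8357] 87.71712493896484 242 0.052780328107660514
rear wall
[ 504.0748 -227.1536] [68.6332  9.5615] 89.36565399169922 146 0.06706999354704107
```

View pics/crop0.png

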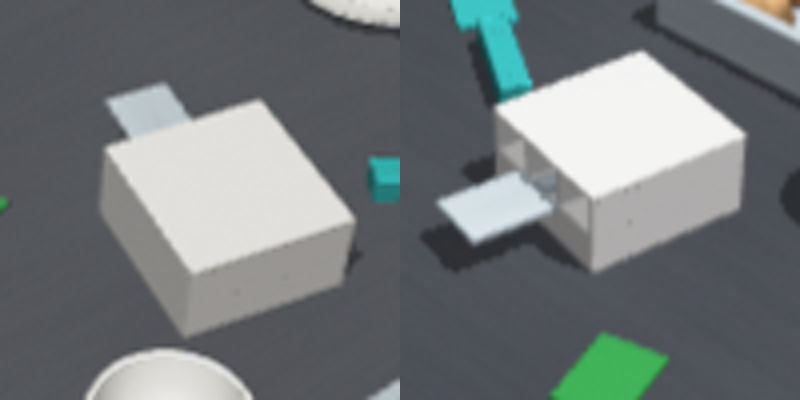

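The crop shows the bare steel blade at (150,110) on the left and (490,205) on the right, sticking out of the middle bay. It is grey, not one of the coloured look-alikes, so this is the turner. Block yaw is about -12°, cradle yaw about -2°.

```bash
cat >> h.py <<'E'
from scipy.spatial.transform import Rotation as R
def goto(p,yaw):
    """shift in tool axes (mm) + rotvec (deg) to tool-down pose with tool x (or -x) along yaw"""
    s=get_state(); O=np.array(s["orientation"]); t=np.array(s["tcp_pos"])
    best=None
    for k in(0,np.pi):
        a=np.radians(yaw)+k; x=np.array([np.cos(a),np.sin(a),0]); z=np.array([0,0,-1.]); M=np.stack([x,np.cross(z,x),z],1)
        r=np.degrees(R.from_matrix(O.T@M).as_rotvec())
        if best is None or np.linalg.norm(r)<np.linalg.norm(best): best=r
    print("t",s["time"],"tcp",t,"d_mm",(O.T@(np.array(p)-t)*1000).round(1),"rot",best.round(2),"open",s["opening"],"F",np.array(s["wrist_force"]))
    return best
E
python3 - <<'E'
from h import *
print(np.array(get_state()["orientation"]))
u=np.array([np.cos(np.radians(-12)),np.sin(np.radians(-12)),0])
f=np.array([.6195,.1655,0])
goto(f-.035*u+[0,0,.16],-12)
E
```

```text
[[-0.9682  0.2501 -0.    ]
 [ 0.2501  0.9682 -0.    ]
 [ 0.     -0.0001 -1.    ]]
t 1.0 tcp [0.15   0.5809 0.1814] d_mm [-523.5 -286.3   21.4] rot [-0.   -0.   -2.48] open 0.09317087048489016 F [-0.4499 -0.7119  0.5109]
```

Emit:
send_rows([
  {"dx": -0.035, "dy": -0.019, "jaw": 0},
  {"dx": -0.07, "dy": -0.038, "jaw": 0},
  {"dx": -0.105, "dy": -0.057, "jaw": 0},
  {"dx": -0.14, "dy": -0.076, "jaw": 0},
  {"dx": -0.175, "dy": -0.095, "jaw": 0},
  {"dx": -0.21, "dy": -0.114, "jaw": 0},
  {"dx": -0.245, "dy": -0.133, "jaw": 0},
  {"dx": -0.28, "dy": -0.152, "jaw": 0},
])

```text
$.targets[0]: bad value
```

Emit:
send_rows([
  {"dx": -0.035, "dy": -0.019, "dz": 0.003, "rz": -0.4, "jaw": 0},
  {"dx": -0.07, "dy": -0.038, "dz": 0.006, "rz": -0.8, "jaw": 0},
  {"dx": -0.105, "dy": -0.057, "dz": 0.01, "rz": -1.2, "jaw": 0},
  {"dx": -0.14, "dy": -0.076, "dz": 0.013, "rz": -1.6, "jaw": 0},
  {"dx": -0.175, "dy": -0.095, "dz": 0.016, "rz": -2, "jaw": 0},
  {"dx": -0.21, "dy": -0.114, "dz": 0.02, "rz": -2.5, "jaw": 0},
  {"dx": -0.243, "dy": -0.134, "dz": 0.021, "rz": -2.5, "jaw": 0},
  {"dx": -0.243, "dy": -0.134, "dz": 0.021, "rz": -2.5, "jaw": 0},
])

```text
$.targets[0]: bad value
```

```bash
python3 - <<'E'
from h import *
T=np.array(camera_model("wrist")["T"]); print(T)
im,d=capture("wrist"); cv2.imwrite("pics/w1.png",im); np.save("w1.npy",d)
find("wrist",["turner_tip","turner","block"],T=T)
P=cloud("wrist",d,T).reshape(-1,3)
def rect(n,P):
    if len(P)<5: print(n,len(P));return
    (c,s,an)=cv2.minAreaRect((P[:,:2]*1000).astype(np.float32)); print(n,np.array(c),np.array(s),an,len(P),P[:,2].mean(),P.min(0),P.max(0))
m=(d.ravel()>0)
rect("blade",P[m&(P[:,2]>.03)&(P[:,2]<.042)&(P[:,0]<.61)&(P[:,0]>.5)&(P[:,1]>.1)&(P[:,1]<.25)])
rect("top",P[m&(P[:,2]>.058)&(P[:,2]<.072)&(P[:,0]>.58)&(P[:,1]>.05)&(P[:,1]<.25)])
goto([.5853,.1728,.027],-12)
E
```

```text
[[ 0.25    0.9341  0.255   0.0802]
 [ 0.9682 -0.241  -0.0666  0.5988]
 [-0.0008  0.2635 -0.9646  0.3846]
 [ 0.      0.      0.      1.    ]]
blade 0
top 0
t 1.2 tcp [0.1501 0.5809 0.1815] d_mm [-523.5 -286.3  154.5] rot [ 0.    0.   -2.48] open 0.09287861584508136 F [-0.0303 -0.3569 -0.073 ]
```

View pics/w1.png

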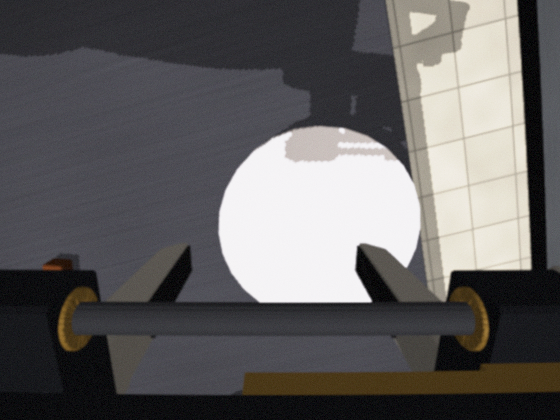

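Both moves were refused, so the arm is still at its start and the picture only shows the plate stack at (320,215). I'll resend with every field filled in.

Emit:
send_rows([
  {"jaw": 0, "dx": -0.035, "dy": -0.019, "dz": 0, "rx": 0, "ry": 0, "rz": 0},
  {"jaw": 0, "dx": -0.07, "dy": -0.038, "dz": 0, "rx": 0, "ry": 0, "rz": 0},
  {"jaw": 0, "dx": -0.105, "dy": -0.057, "dz": 0, "rx": 0, "ry": 0, "rz": 0},
  {"jaw": 0, "dx": -0.14, "dy": -0.076, "dz": 0, "rx": 0, "ry": 0, "rz": 0},
  {"jaw": 0, "dx": -0.175, "dy": -0.095, "dz": 0, "rx": 0, "ry": 0, "rz": 0},
  {"jaw": 0, "dx": -0.21, "dy": -0.114, "dz": 0, "rx": 0, "ry": 0, "rz": 0},
  {"jaw": 0, "dx": -0.245, "dy": -0.133, "dz": 0, "rx": 0, "ry": 0, "rz": 0},
  {"jaw": 0, "dx": -0.28, "dy": -0.152, "dz": 0, "rx": 0, "ry": 0, "rz": 0},
])

```text
time: 1.87
tcp_pos: [0.3843, 0.3623, 0.1817]
orientation: [[-0.968, 0.25, 0.001], [0.25, 0.968, 0.0], [-0.0, 0.001, -1.0]]
wrist_force: [0.4, 0.0, -0.6]
opening: 0.093
gripper_force: 0.0
```

Emit:
send_rows([
  {"jaw": 0, "dx": -0.035, "dy": -0.019, "dz": 0.003, "rx": 0, "ry": 0, "rz": -0.5},
  {"jaw": 0, "dx": -0.07, "dy": -0.038, "dz": 0.006, "rx": 0, "ry": 0, "rz": -1},
  {"jaw": 0, "dx": -0.105, "dy": -0.057, "dz": 0.01, "rx": 0, "ry": 0, "rz": -1.5},
  {"jaw": 0, "dx": -0.14, "dy": -0.076, "dz": 0.013, "rx": 0, "ry": 0, "rz": -2},
  {"jaw": 0, "dx": -0.175, "dy": -0.095, "dz": 0.016, "rx": 0, "ry": 0, "rz": -2.5},
  {"jaw": 0, "dx": -0.21, "dy": -0.114, "dz": 0.02, "rx": 0, "ry": 0, "rz": -2.5},
  {"jaw": 0, "dx": -0.243, "dy": -0.134, "dz": 0.021, "rx": 0, "ry": 0, "rz": -2.5},
  {"jaw": 0, "dx": -0.243, "dy": -0.134, "dz": 0.021, "rx": 0, "ry": 0, "rz": -2.5},
])

```text
time: 2.53
tcp_pos: [0.5884, 0.1674, 0.1595]
orientation: [[-0.977, 0.213, 0.001], [0.213, 0.977, -0.002], [-0.001, -0.002, -1.0]]
wrist_force: [0.6, -0.2, 0.1]
opening: 0.0933
gripper_force: 0.0
```

```bash
cat >> h.py <<'E'
def rect(n,P):
    if len(P)<5: print(n,len(P));return
    (c,s,an)=cv2.minAreaRect((P[:,:2]*1000).astype(np.float32)); print(n,np.array(c),np.array(s),round(an,1),len(P),P[:,2].mean().round(4),P.min(0),P.max(0))
E
python3 - <<'E'
from h import *
T=np.array(camera_model("wrist")["T"])
im,d=capture("wrist"); cv2.imwrite("pics/w2.png",im); np.save("w2.npy",d)
find("wrist",["turner_tip","turner","block"],T=T)
P=cloud("wrist",d,T).reshape(-1,3)
m=(d.ravel()>0)
rect("blade",P[m&(P[:,2]>.03)&(P[:,2]<.042)&(P[:,0]<.61)&(P[:,0]>.5)&(P[:,1]>.1)&(P[:,1]<.25)])
rect("top",P[m&(P[:,2]>.058)&(P[:,2]<.072)&(P[:,0]>.58)&(P[:,1]>.05)&(P[:,1]<.25)])
goto([.5853,.1728,.027],-12)
E
```

```text
wrist turner_tip call 0.6 [0.5474 0.1779 0.0305] [275. 154.]
wrist turner_tip call 0.6 [0.5704 0.0243 0.0044] [150. 200.]
wrist turner call 0.95 [0.4756 0.0022 0.0017] [106. 122.]
wrist turner call 0.73 [0.7537 0.3568 0.0035] [449. 284.]
wrist turner call 0.59 [0.6408 0.1558 0.0311] [274. 241.]
wrist block call 0.79 [ 0.6201  0.1605 -0.0012] [274. 215.]
blade [580.6718 151.7644] [86.4781 74.7978] 78.1 2904 0.0358 [0.5431 0.1023 0.03  ] [0.61   0.2013 0.041 ]
top [682.2374 150.3581] [125.4596 131.8714] 78.3 9730 0.0658 [0.6056 0.0767 0.0581] [0.7591 0.2246 0.0682]
t 2.7333 tcp [0.5844 0.1738 0.1604] d_mm [ -1.1  -0.8 133.4] rot [ 0.02 -0.03  0.02] open 0.09313213826783925 F [ 0.2012  0.5846 -0.249 ]
```

View pics/w2.png

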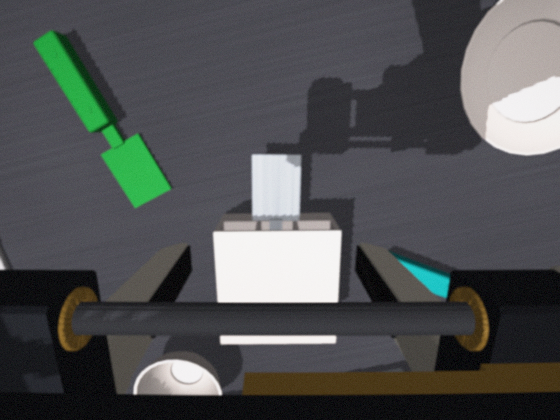

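The blade spans pixels (252–300, 155–217), aligned with the tool, and the block is at (278,270). I'm descending with a grip nearer the neck (turner x ≈ -44).

Emit:
send_rows([
  {"jaw": 0, "dx": -0.008, "dy": -0.001, "dz": 0.03, "rx": 0, "ry": 0, "rz": 0},
  {"jaw": 0, "dx": -0.015, "dy": -0.002, "dz": 0.065, "rx": 0, "ry": 0, "rz": 0},
  {"jaw": 0, "dx": -0.015, "dy": -0.002, "dz": 0.1, "rx": 0, "ry": 0, "rz": 0},
  {"jaw": 0, "dx": -0.015, "dy": -0.002, "dz": 0.12, "rx": 0, "ry": 0, "rz": 0},
  {"jaw": 0, "dx": -0.015, "dy": -0.002, "dz": 0.133, "rx": 0, "ry": 0, "rz": 0},
  {"jaw": 0, "dx": -0.015, "dy": -0.002, "dz": 0.133, "rx": 0, "ry": 0, "rz": 0},
  {"jaw": 0, "dx": -0.015, "dy": -0.002, "dz": 0.133, "rx": 0, "ry": 0, "rz": 0},
], grip_force=40)

```text
time: 3.32
tcp_pos: [0.5987, 0.1691, 0.0279]
orientation: [[-0.978, 0.206, -0.0], [0.206, 0.978, 0.0], [0.0, 0.0, -1.0]]
wrist_force: [-0.1, 0.2, 1.0]
opening: 0.093
gripper_force: 0.0
```

Emit:
send_rows([
  {"jaw": 1, "dx": 0, "dy": 0, "dz": 0, "rx": 0, "ry": 0, "rz": 0},
  {"jaw": 1, "dx": 0, "dy": 0, "dz": 0, "rx": 0, "ry": 0, "rz": 0},
  {"jaw": 1, "dx": 0, "dy": 0, "dz": 0, "rx": 0, "ry": 0, "rz": 0},
  {"jaw": 1, "dx": 0, "dy": 0, "dz": 0, "rx": 0, "ry": 0, "rz": 0},
  {"jaw": 1, "dx": 0, "dy": 0, "dz": 0, "rx": 0, "ry": 0, "rz": 0},
  {"jaw": 1, "dx": 0, "dy": 0, "dz": 0, "rx": 0, "ry": 0, "rz": 0},
  {"jaw": 1, "dx": 0, "dy": 0, "dz": 0, "rx": 0, "ry": 0, "rz": 0},
  {"jaw": 1, "dx": 0, "dy": 0, "dz": 0, "rx": 0, "ry": 0, "rz": 0},
], grip_force=40)

```text
time: 3.98
tcp_pos: [0.5991, 0.168, 0.0274]
orientation: [[-0.978, 0.208, -0.0], [0.208, 0.978, -0.0], [0.0, -0.0, -1.0]]
wrist_force: [-0.2, 0.3, -0.0]
opening: 0.0446
gripper_force: 0.0
```

```bash
python3 - <<'E'
from h import *
s=get_state(); print(s["time"],s["opening"],s["gripper_force"],s["wrist_force"])
for c in("side","wrist"):
    T=np.array(camera_model(c)["T"]); im,d=capture(c); cv2.imwrite(f"pics/{c}3.png",im); np.save(c+"3.npy",d)
    find(c,["turner_tip"],T=T)
s=get_state(); print(s["time"],s["opening"],s["gripper_force"])
a=cv2.imread("pics/side3.png")[110:250,190:330]; b=cv2.imread("pics/wrist3.png")
cv2.imwrite("pics/c3.png",np.hstack([cv2.resize(a,(400,400)),cv2.resize(b,(400,300))[:300]]) if 0 else np.hstack([cv2.resize(a,(400,400)),cv2.copyMakeBorder(cv2.resize(b,(400,300)),0,100,0,0,0)]))
E
```

```text
3.9833 0.044553601930864224 0.0 [-0.1611  0.3075 -0.0302]
side turner_tip call 0.97 [0.5709 0.0296 0.0005] [288. 231.]
side turner_tip call 0.6 [0.5548 0.185  0.0411] [244. 197.]
side turner_tip call 0.6 [0.354  0.2263 0.0076] [177. 234.]
wrist turner_tip call 0.78 [0.5702 0.0269 0.0046] [ 82. 225.]
wrist turner_tip call 0.66 [0.5477 0.1749 0.0326] [267. 158.]
wrist turner_tip call 0.51 [0.641  0.1539 0.0316] [266. 296.]
4.1833 0.02834099177850699 0.0
```

View pics/c3.png

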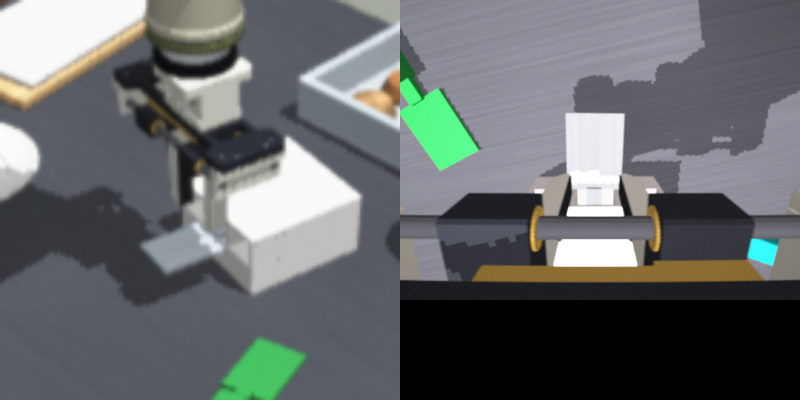

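The fingers, at (600,185) in the right half, have closed past the blade's 50 mm width with no force, so their tips are passing over the blade. The tips probably sit higher while open. I'll check the tip height in the depth image before opening and going lower.

```bash
python3 - <<'E'
from h import *
from bench import *
T=np.array(camera_model("side")["T"]); d=np.load("side3.npy"); P=cloud("side",d,T)
u=np.array([np.cos(np.radians(-12)),np.sin(np.radians(-12))]);v=np.array([-u[1],u[0]])
Q=P-[.599,.168,0]; a=Q[...,:2]@u; b=Q[...,:2]@v; z=Q[...,2]
m=(abs(a)<.03)&(abs(b)<.05)&(d>0)&(z<.1)&(z>.02)
for k in np.arange(-.04,.04,.005):
    n=m&(b>=k)&(b<k+.005)
    if n.any(): 
        i=np.argsort(z[n]); print(k.round(3),n.sum(),"z",np.sort(z[n])[[0,len(i)//4,len(i)//2,-1]].round(3),"a range",a[n].min().round(3),a[n].max().round(3))
E
```

```text
-0.04 43 z [0.024 0.037 0.081 0.1  ] a range -0.01 0.03
-0.035 38 z [0.022 0.068 0.081 0.096] a range -0.01 0.029
-0.03 31 z [0.023 0.036 0.039 0.1  ] a range -0.028 0.03
-0.025 65 z [0.022 0.036 0.04  0.095] a range -0.028 0.028
-0.02 31 z [0.023 0.037 0.038 0.068] a range -0.03 0.026
-0.015 21 z [0.02  0.037 0.038 0.069] a range -0.024 0.03
-0.01 27 z [0.035 0.036 0.037 0.043] a range -0.027 0.025
-0.005 26 z [0.035 0.037 0.038 0.044] a range -0.029 0.025
-0.0 18 z [0.034 0.037 0.038 0.04 ] a range -0.029 0.029
0.005 20 z [0.034 0.037 0.039 0.04 ] a range -0.03 0.006
0.01 10 z [0.036 0.038 0.038 0.04 ] a range -0.022 0.01
0.015 18 z [0.033 0.036 0.037 0.041] a range -0.03 0.013
0.02 62 z [0.035 0.067 0.078 0.099] a range -0.025 0.016
0.025 26 z [0.035 0.066 0.078 0.098] a range -0.024 0.02
0.03 15 z [0.033 0.068 0.077 0.096] a range -0.009 0.023
0.035 10 z [0.026 0.033 0.035 0.074] a range -0.007 0.026
```

Emit:
send_rows([
  {"jaw": 0, "dx": 0, "dy": 0, "dz": -0.005, "rx": 0, "ry": 0, "rz": 0},
  {"jaw": 0, "dx": 0, "dy": 0, "dz": -0.005, "rx": 0, "ry": 0, "rz": 0},
  {"jaw": 0, "dx": 0, "dy": 0, "dz": -0.005, "rx": 0, "ry": 0, "rz": 0},
  {"jaw": 0, "dx": 0, "dy": 0, "dz": -0.005, "rx": 0, "ry": 0, "rz": 0},
  {"jaw": 0, "dx": 0, "dy": 0, "dz": -0.005, "rx": 0, "ry": 0, "rz": 0},
  {"jaw": 0, "dx": 0, "dy": 0, "dz": -0.005, "rx": 0, "ry": 0, "rz": 0},
  {"jaw": 0, "dx": 0, "dy": 0, "dz": -0.005, "rx": 0, "ry": 0, "rz": 0},
  {"jaw": 0, "dx": 0, "dy": 0, "dz": -0.005, "rx": 0, "ry": 0, "rz": 0},
])

```text
time: 4.85
tcp_pos: [0.5991, 0.1681, 0.0323]
orientation: [[-0.978, 0.208, -0.0], [0.208, 0.978, -0.0], [0.0, -0.0, -1.0]]
wrist_force: [0.2, 0.0, 0.1]
opening: 0.077
gripper_force: 0.0
```

Emit:
send_rows([
  {"jaw": 0, "dx": 0, "dy": 0, "dz": 0, "rx": 0, "ry": 0, "rz": 0},
  {"jaw": 0, "dx": 0, "dy": 0, "dz": 0, "rx": 0, "ry": 0, "rz": 0},
  {"jaw": 0, "dx": 0, "dy": 0, "dz": 0.01, "rx": 0, "ry": 0, "rz": 0},
  {"jaw": 0, "dx": 0, "dy": 0, "dz": 0.02, "rx": 0, "ry": 0, "rz": 0},
  {"jaw": 0, "dx": 0, "dy": 0, "dz": 0.02, "rx": 0, "ry": 0, "rz": 0},
])

```text
time: 5.27
tcp_pos: [0.597, 0.1677, 0.009]
orientation: [[-0.978, 0.208, -0.004], [0.208, 0.978, -0.001], [0.004, -0.002, -1.0]]
wrist_force: [-0.6, 0.0, -1.2]
opening: 0.0931
gripper_force: 0.0
```

```bash
python3 - <<'E'
from h import *
T=np.array(camera_model("side")["T"]); im,d=capture("side"); P=cloud("side",d,T)
s=get_state(); print(s["opening"],s["tcp_pos"])
u=np.array([np.cos(np.radians(-12)),np.sin(np.radians(-12))]);v=np.array([-u[1],u[0]])
Q=P-np.r_[s["tcp_pos"][:2],0]; a=Q[...,:2]@u; b=Q[...,:2]@v; z=Q[...,2]
m=(abs(a)<.015)&(abs(b)<.075)&(abs(b)>.04)&(d>0)&(z<.1)&(z>.006)
for k in np.r_[np.arange(-.075,-.04,.005),np.arange(.04,.075,.005)]:
    n=m&(b>=k)&(b<k+.005)
    if n.any(): print(k.round(3),n.sum(),np.sort(z[n])[:6].round(3),z[n].max().round(3))
a0,b0=pix("side",np.linalg.inv(T)[:3]@np.r_[s["tcp_pos"],1]); print(a0,b0)
cv2.imwrite("pics/s4.png",cv2.resize(im[int(b0)-60:int(b0)+40,int(a0)-60:int(a0)+60],(720,600),interpolation=cv2.INTER_CUBIC))
E
```

```text
0.09281864327934837 [0.5972 0.1677 0.0099]
-0.065 55 [0.059 0.06  0.068 0.068 0.068 0.068] 0.1
-0.06 24 [0.055 0.056 0.058 0.059 0.059 0.06 ] 0.098
-0.055 21 [0.053 0.057 0.058 0.062 0.063 0.066] 0.099
-0.05 3 [0.046 0.057 0.069] 0.069
0.04 8 [0.053 0.061 0.064 0.072 0.075 0.087] 0.092
0.045 65 [0.048 0.05  0.051 0.051 0.051 0.052] 0.1
0.05 27 [0.048 0.055 0.058 0.06  0.062 0.063] 0.1
0.055 10 [0.053 0.061 0.069 0.073 0.076 0.08 ] 0.093
0.06 4 [0.056 0.061 0.063 0.096] 0.096
0.065 1 [0.099] 0.099
259.0 201.0
```

View pics/s4.png

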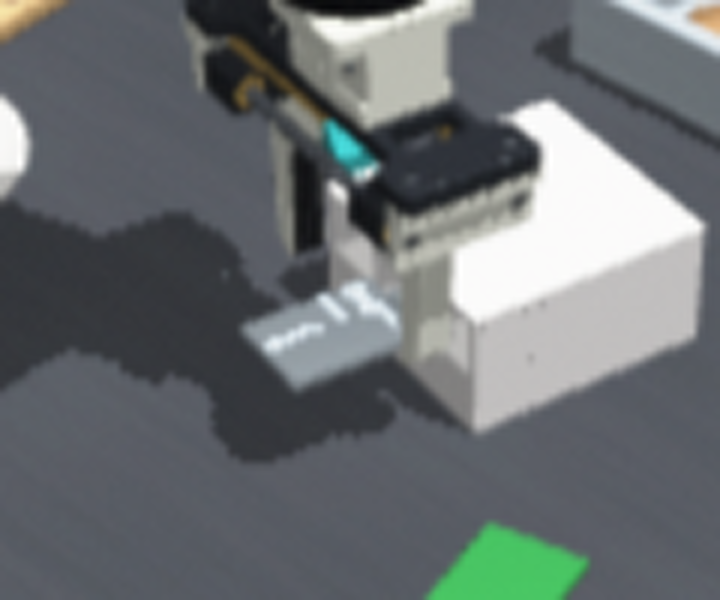

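The near fingertip, at about (415,365), now reaches past the blade's level and both fingers straddle the blade. Closing.

Emit:
send_rows([
  {"jaw": 1, "dx": 0, "dy": 0, "dz": 0, "rx": 0, "ry": 0, "rz": 0},
  {"jaw": 1, "dx": 0, "dy": 0, "dz": 0, "rx": 0, "ry": 0, "rz": 0},
  {"jaw": 1, "dx": 0, "dy": 0, "dz": 0, "rx": 0, "ry": 0, "rz": 0},
  {"jaw": 1, "dx": 0, "dy": 0, "dz": 0, "rx": 0, "ry": 0, "rz": 0},
  {"jaw": 1, "dx": 0, "dy": 0, "dz": 0, "rx": 0, "ry": 0, "rz": 0},
  {"jaw": 1, "dx": 0, "dy": 0, "dz": 0, "rx": 0, "ry": 0, "rz": 0},
  {"jaw": 1, "dx": 0, "dy": 0, "dz": 0, "rx": 0, "ry": 0, "rz": 0},
  {"jaw": 1, "dx": 0, "dy": 0, "dz": 0, "rx": 0, "ry": 0, "rz": 0},
], grip_force=40)

```text
time: 5.98
tcp_pos: [0.5992, 0.1681, 0.0125]
orientation: [[-0.978, 0.208, 0.0], [0.208, 0.978, 0.0], [-0.0, 0.0, -1.0]]
wrist_force: [1.4, 0.3, 0.1]
opening: 0.044
gripper_force: 0.0
```

```bash
python3 - <<'E'
from h import *
c="side";T=np.array(camera_model(c)["T"]); im,d=capture(c); cv2.imwrite("pics/s5.png",im);np.save("s5.npy",d)
s=get_state(); print(s["time"],s["opening"],s["gripper_force"],s["wrist_force"],s["tcp_pos"])
P=cloud(c,d,T)
u=np.array([np.cos(np.radians(-12)),np.sin(np.radians(-12))]);v=np.array([-u[1],u[0]])
Q=P-np.r_[s["tcp_pos"][:2],0]; a=Q[...,:2]@u; b=Q[...,:2]@v; z=Q[...,2]
# print z image around the tcp pixel plus a, b
x0,y0=[int(i) for i in pix(c,np.linalg.inv(T)[:3]@np.r_[s["tcp_pos"],1])]
print(x0,y0)
for n,q in(("z",z),("a",a),("b",b)):
    print(n); print((q[y0-24:y0+12:2,x0-8:x0+26:2]*1000).round().astype(int))
E
```

```text
6.0333 0.04039726635188802 0.0 [ 0.389   0.0269 -0.6279] [0.5992 0.1682 0.0125]
260 200
z
[[ 83  85  81 140  69 146 161 166 163 160 154 151 149 147 143 142 140]
 [ 79  80  73  37  66 110 155 161 155 149 149 143 141 141 136  69  68]
 [ 70  71  68  35  36 105 149 150 146 145 141 143 139  69  67  69  65]
 [ 67  61  64  33  32  96 140 143 140 138  69  69  67  69  68  67  67]
 [ 56  57  53  33  32  92  93 137  91  67  68  67  70  65  67  67  66]
 [  0  17  23  32  33  85  90  87  83  69  68  66  68  69  68  67  71]
 [  0   9  16  39  40  78  83  80  78  60  68  68  64  68  70  67  66]
 [ 37  39  38  39  40  68  76  71  70  52  52  70  68  68  70  68  67]
 [ 36  38  39  40  40  62  68  65  65  45  41  42  67  68  68  69  63]
 [ 38  37  37  40  41  55  62  38  36  40  35  33  34  66  61  61  57]
 [ 39  37  37  39  37  37  39  38  39  33  32  34  37  60  58  53  53]
 [ 35  40  40  38  36  37  39  37  18  28  36  35  34  50  53  49  43]
 [ 35  36  39  39  36   0   3   7  13  22  29  34  34  45  43  39  38]
 [ 36  35  36   6   3   1   2   0   4  14  18  27  35  39  34  34  31]
 [  2   3   0   
[... 2814 characters left out ...]
0  -11  -14  -20  -21  -25  -22  -24  -29  -36  -62
   -63  -61  -64]
 [  -5  -13  -16  -16  -17  -21  -27  -28  -11  -25  -36  -38  -40  -59
   -65  -64  -61]
 [ -12  -16  -22  -25  -25   10    4   -4  -13  -25  -36  -44  -47  -62
   -62  -62  -63]
 [ -20  -23  -26    2    2    1   -3   -4  -12  -25  -32  -44  -55  -62
   -60  -63  -64]
 [   8    4    4    0   -4   -9  -11  -16  -13  -23  -36  -45  -51  -64
   -61  -61  -62]
 [   1    0   -6  -10  -11  -16  -20  -22  -22  -29  -35  -42  -51  -61
   -60  -62  -62]
 [  -6   -9 -863  -18  -17  -23  -21  -28  -30  -35  -35  -45  -55  -61
   -65  -63  -61]
 [ -14  -18  -20  -22  -32  -29  -34  -36  -41  -42  -43  -47  -55  -63
   -63  -61  -64]]
```

The depth image shows both fingertips about 40 mm above the reported TCP (tips at z ≈ 0.053 for TCP 0.0125), and the body is off by the same amount. I'll allow for this +40 mm offset: open, go down 25 mm and recheck.

Emit:
send_rows([
  {"jaw": 0, "dx": 0, "dy": 0, "dz": 0, "rx": 0, "ry": 0, "rz": 0},
  {"jaw": 0, "dx": 0, "dy": 0, "dz": 0, "rx": 0, "ry": 0, "rz": 0},
  {"jaw": 0, "dx": 0, "dy": 0, "dz": 0, "rx": 0, "ry": 0, "rz": 0},
  {"jaw": 0, "dx": 0, "dy": 0, "dz": 0, "rx": 0, "ry": 0, "rz": 0},
  {"jaw": 0, "dx": 0, "dy": 0, "dz": 0, "rx": 0, "ry": 0, "rz": 0},
  {"jaw": 0, "dx": 0, "dy": 0, "dz": 0, "rx": 0, "ry": 0, "rz": 0},
  {"jaw": 0, "dx": 0, "dy": 0, "dz": 0.008, "rx": 0, "ry": 0, "rz": 0},
  {"jaw": 0, "dx": 0, "dy": 0, "dz": 0.014, "rx": 0, "ry": 0, "rz": 0},
])

```text
time: 6.7
tcp_pos: [0.5994, 0.1682, -0.002]
orientation: [[-0.978, 0.208, 0.001], [0.208, 0.978, 0.0], [-0.001, 0.0, -1.0]]
wrist_force: [0.4, 0.4, 0.1]
opening: 0.0889
gripper_force: 0.0
```

Emit:
send_rows([
  {"jaw": 0, "dx": 0, "dy": 0, "dz": 0.005, "rx": 0, "ry": 0, "rz": 0},
  {"jaw": 0, "dx": 0, "dy": 0, "dz": 0.01, "rx": 0, "ry": 0, "rz": 0},
  {"jaw": 0, "dx": 0, "dy": 0, "dz": 0.01, "rx": 0, "ry": 0, "rz": 0},
])

```text
time: 6.95
tcp_pos: [0.5978, 0.1679, -0.0136]
orientation: [[-0.978, 0.208, -0.003], [0.208, 0.978, -0.001], [0.003, -0.001, -1.0]]
wrist_force: [0.2, 0.2, 0.6]
opening: 0.0928
gripper_force: 0.0
```

```bash
cat >> h.py <<'E'
def tips(c="side",yaw=-12):
    """lowest heights seen of the near finger (side camera)"""
    T=np.array(camera_model(c)["T"]); im,d=capture(c); s=get_state()
    P=cloud(c,d,T); u=np.array([np.cos(np.radians(yaw)),np.sin(np.radians(yaw))]);v=np.array([-u[1],u[0]])
    Q=P-np.r_[s["tcp_pos"][:2],0]; a=Q[...,:2]@u; b=Q[...,:2]@v; z=Q[...,2]; o=s["opening"]/2
    for n,m in(("near",(b<-o+.002)&(b>-o-.02)),("far",(b>o-.004)&(b<o+.02))):
        q=np.sort(z[m&(abs(a)<.008)&(d>0)&(z<.12)&(z>.008)]); print(n,q[:8].round(3))
    print(s["time"],s["opening"],s["gripper_force"],np.array(s["wrist_force"]),np.array(s["tcp_pos"])); return im,d
E
python3 -c "
from h import *
im,d=tips(); cv2.imwrite('pics/s6.png',cv2.resize(im[140:240,200:320],(720,600),interpolation=cv2.INTER_CUBIC))"
```

```text
near [0.032 0.034 0.035 0.037 0.037 0.038 0.039 0.04 ]
far [0.022 0.025 0.026 0.027 0.028 0.028 0.029 0.029]
7.0 0.09288901973604304 0.0 [ 0.3241 -0.265   0.4885] [ 0.5982  0.1679 -0.0129]
```

Emit:
send_rows([
  {"jaw": 1, "dx": 0, "dy": 0, "dz": 0.002, "rx": 0, "ry": 0, "rz": 0},
  {"jaw": 1, "dx": 0, "dy": 0, "dz": 0.002, "rx": 0, "ry": 0, "rz": 0},
  {"jaw": 1, "dx": 0, "dy": 0, "dz": 0.002, "rx": 0, "ry": 0, "rz": 0},
  {"jaw": 1, "dx": 0, "dy": 0, "dz": 0.002, "rx": 0, "ry": 0, "rz": 0},
  {"jaw": 1, "dx": 0, "dy": 0, "dz": 0.002, "rx": 0, "ry": 0, "rz": 0},
  {"jaw": 1, "dx": 0, "dy": 0, "dz": 0.002, "rx": 0, "ry": 0, "rz": 0},
  {"jaw": 1, "dx": 0, "dy": 0, "dz": 0.002, "rx": 0, "ry": 0, "rz": 0},
  {"jaw": 1, "dx": 0, "dy": 0, "dz": 0.002, "rx": 0, "ry": 0, "rz": 0},
], grip_force=45)

```text
time: 7.67
tcp_pos: [0.5992, 0.1682, -0.0134]
orientation: [[-0.978, 0.208, 0.0], [0.208, 0.978, 0.0], [-0.0, 0.0, -1.0]]
wrist_force: [-0.1, -0.0, 1.1]
opening: 0.0489
gripper_force: 45.0
```

The blade is gripped (49 mm, 45 N). Pulling out along the block's -x.

Emit:
send_rows([
  {"jaw": 1, "dx": 0.01, "dy": 0, "dz": 0, "rx": 0, "ry": 0, "rz": 0},
  {"jaw": 1, "dx": 0.03, "dy": 0, "dz": 0, "rx": 0, "ry": 0, "rz": 0},
  {"jaw": 1, "dx": 0.05, "dy": 0, "dz": 0, "rx": 0, "ry": 0, "rz": 0},
  {"jaw": 1, "dx": 0.07, "dy": 0, "dz": 0, "rx": 0, "ry": 0, "rz": 0},
  {"jaw": 1, "dx": 0.09, "dy": 0, "dz": 0, "rx": 0, "ry": 0, "rz": 0},
  {"jaw": 1, "dx": 0.11, "dy": 0, "dz": 0, "rx": 0, "ry": 0, "rz": 0},
  {"jaw": 1, "dx": 0.13, "dy": 0, "dz": 0, "rx": 0, "ry": 0, "rz": 0},
  {"jaw": 1, "dx": 0.145, "dy": 0, "dz": 0, "rx": 0, "ry": 0, "rz": 0},
])

```text
time: 8.33
tcp_pos: [0.4555, 0.1984, -0.0139]
orientation: [[-0.978, 0.207, -0.001], [0.207, 0.978, -0.0], [0.001, -0.0, -1.0]]
wrist_force: [0.1, -0.2, -1.6]
opening: 0.0492
gripper_force: 45.0
```

```bash
python3 -c "
from h import *
im,d=tips(); x0,y0=[int(i) for i in pix('side',np.linalg.inv(np.array(camera_model('side')['T']))[:3]@np.r_[get_state()['tcp_pos'],1])]
cv2.imwrite('pics/s7.png',cv2.resize(im[y0-60:y0+40,x0-40:x0+80],(720,600),interpolation=cv2.INTER_CUBIC))
find('side',['turner_tip','turner','turner_grip'])
"
```

```text
near [0.029 0.029 0.031 0.033 0.035 0.035 0.035 0.035]
far [0.032 0.033 0.036 0.036 0.036 0.037 0.037 0.038]
8.3833 0.04869142996910113 44.95006084442139 [ 0.2065  2.1169 -1.7708] [ 0.4531  0.1987 -0.0145]
side turner_tip call 0.85 [0.8068 0.439  0.006 ] [248. 139.]
side turner_tip call 0.78 [0.3501 0.2255 0.0046] [176. 235.]
side turner_tip call 0.64 [0.4098 0.214  0.0389] [195. 217.]
side turner_tip call 0.64 [0.5704 0.0262 0.0055] [289. 231.]
side turner_tip call 0.26 [ 0.4952 -0.4484  0.0015] [432. 360.]
side turner call 0.88 [0.7506 0.357  0.001 ] [253. 156.]
side turner call 0.63 [0.5011 0.1902 0.0318] [228. 207.]
side turner call 0.6 [ 0.4765  0.0015 -0.0043] [271. 256.]
side turner call 0.59 [0.263  0.2589 0.0008] [141. 247.]
side turner call 0.29 [0.5228 0.457  0.0017] [177. 172.]
side turner_grip call 0.97 [0.2229 0.2691 0.017 ] [124. 248.]
side turner_grip call 0.88 [0.5391 0.1783 0.0425] [241. 200.]
side turner_grip call 0.81 [ 0.4352 -0.0079  0.0137] [262. 262.]
side turner_grip call 0.72 [0.7302 0.3218 0.0151] [256. 159.]
side turner_grip call 0.57 [0.5025 0.1919 0.0345] [228. 206.]
```

View pics/s7.png

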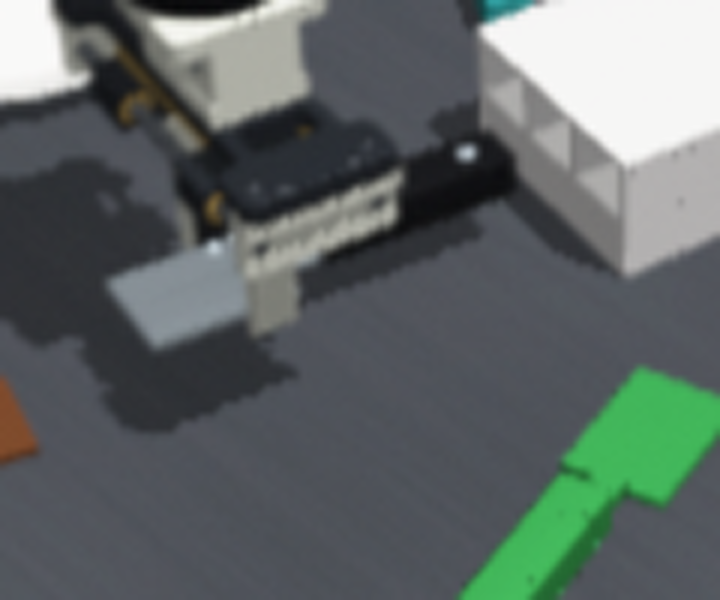

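The turner is out and level: blade at (180,295), black handle at (450,185), butt clear of the block. Lowering.

Emit:
send_rows([
  {"jaw": 1, "dx": 0, "dy": 0, "dz": 0.005, "rx": 0, "ry": 0, "rz": 0},
  {"jaw": 1, "dx": 0, "dy": 0, "dz": 0.01, "rx": 0, "ry": 0, "rz": 0},
  {"jaw": 1, "dx": 0, "dy": 0, "dz": 0.015, "rx": 0, "ry": 0, "rz": 0},
  {"jaw": 1, "dx": 0, "dy": 0, "dz": 0.02, "rx": 0, "ry": 0, "rz": 0},
  {"jaw": 1, "dx": 0, "dy": 0, "dz": 0.02, "rx": 0, "ry": 0, "rz": 0},
  {"jaw": 1, "dx": 0, "dy": 0, "dz": 0.02, "rx": 0, "ry": 0, "rz": 0},
])

```text
time: 9.03
tcp_pos: [0.4568, 0.198, -0.0344]
orientation: [[-0.978, 0.208, -0.002], [0.208, 0.978, -0.0], [0.001, -0.001, -1.0]]
wrist_force: [-0.2, 0.3, -1.5]
opening: 0.0489
gripper_force: 45.0
```

```bash
python3 -c "
from h import *
im,d=tips()
find('side',['turner_tip','turner_grip'])
"|grep -v 0.2[0-9]
```

```text
near [0.011 0.014 0.015 0.015 0.016 0.017 0.017 0.019]
far [0.014 0.014 0.014 0.015 0.015 0.015 0.016 0.017]
side turner_tip call 0.81 [0.807  0.4372 0.003 ] [248. 140.]
side turner_tip call 0.61 [0.5718 0.0287 0.0039] [289. 231.]
side turner_grip call 0.85 [0.5417 0.1782 0.0257] [242. 204.]
side turner_grip call 0.62 [0.73   0.3234 0.0141] [255. 160.]
```

Emit:
send_rows([
  {"jaw": 1, "dx": 0, "dy": 0, "dz": 0.002, "rx": 0, "ry": 0, "rz": 0},
  {"jaw": 1, "dx": 0, "dy": 0, "dz": 0.003, "rx": 0, "ry": 0, "rz": 0},
  {"jaw": 1, "dx": 0, "dy": 0, "dz": 0.004, "rx": 0, "ry": 0, "rz": 0},
  {"jaw": 1, "dx": 0, "dy": 0, "dz": 0.004, "rx": 0, "ry": 0, "rz": 0},
])

```text
time: 9.52
tcp_pos: [0.4575, 0.1983, -0.0369]
orientation: [[-0.978, 0.208, 0.0], [0.208, 0.978, 0.0], [-0.0, 0.0, -1.0]]
wrist_force: [-3.0, -1.4, 6.7]
opening: 0.0492
gripper_force: 48.7
```

Emit:
send_rows([
  {"jaw": 1, "dx": 0, "dy": 0, "dz": 0.001, "rx": 0, "ry": 0, "rz": 0},
  {"jaw": 1, "dx": 0, "dy": 0, "dz": 0.001, "rx": 0, "ry": 0, "rz": 0},
  {"jaw": 1, "dx": 0, "dy": 0, "dz": 0.001, "rx": 0, "ry": 0, "rz": 0},
])

```text
time: 9.77
tcp_pos: [0.4575, 0.1983, -0.037]
orientation: [[-0.978, 0.207, -0.0], [0.207, 0.978, -0.0], [0.0, -0.0, -1.0]]
wrist_force: [-7.6, -3.5, 17.4]
opening: 0.049
gripper_force: 54.1
```

Emit:
send_rows([
  {"jaw": 1, "dx": 0, "dy": 0, "dz": 0.001, "rx": 0, "ry": 0, "rz": 0},
  {"jaw": 1, "dx": 0, "dy": 0, "dz": 0.001, "rx": 0, "ry": 0, "rz": 0},
  {"jaw": 1, "dx": 0, "dy": 0, "dz": 0.001, "rx": 0, "ry": 0, "rz": 0},
])

```text
time: 10.02
tcp_pos: [0.4576, 0.1983, -0.037]
orientation: [[-0.978, 0.207, -0.0], [0.207, 0.978, -0.0], [0.0, -0.0, -1.0]]
wrist_force: [-13.5, -5.3, 28.1]
opening: 0.0488
gripper_force: 59.8
```

Fingertips touch the worktop at reported z = -0.037, so the offset is 37 mm and the blade's underside is only millimetres up. Backing off the pressure and releasing.

Emit:
send_rows([
  {"jaw": 1, "dx": 0, "dy": 0, "dz": -0.003, "rx": 0, "ry": 0, "rz": 0},
  {"jaw": 1, "dx": 0, "dy": 0, "dz": -0.005, "rx": 0, "ry": 0, "rz": 0},
  {"jaw": 1, "dx": 0, "dy": 0, "dz": -0.005, "rx": 0, "ry": 0, "rz": 0},
  {"jaw": 0, "dx": 0, "dy": 0, "dz": -0.005, "rx": 0, "ry": 0, "rz": 0},
  {"jaw": 0, "dx": 0, "dy": 0, "dz": -0.005, "rx": 0, "ry": 0, "rz": 0},
  {"jaw": 0, "dx": 0, "dy": 0, "dz": -0.005, "rx": 0, "ry": 0, "rz": 0},
  {"jaw": 0, "dx": 0, "dy": 0, "dz": -0.005, "rx": 0, "ry": 0, "rz": 0},
  {"jaw": 0, "dx": 0, "dy": 0, "dz": -0.005, "rx": 0, "ry": 0, "rz": 0},
], grip_force=5)

```text
time: 10.68
tcp_pos: [0.4572, 0.1982, -0.0347]
orientation: [[-0.978, 0.208, -0.0], [0.208, 0.978, -0.0], [0.0, -0.0, -1.0]]
wrist_force: [0.4, -0.7, 0.1]
opening: 0.0782
gripper_force: 0.0
```

Emit:
send_rows([
  {"jaw": 0, "dx": 0, "dy": 0, "dz": 0, "rx": 0, "ry": 0, "rz": 0},
  {"jaw": 0, "dx": 0, "dy": 0, "dz": 0, "rx": 0, "ry": 0, "rz": 0},
  {"jaw": 0, "dx": 0, "dy": 0, "dz": -0.03, "rx": 0, "ry": 0, "rz": 0},
  {"jaw": 0, "dx": 0, "dy": 0, "dz": -0.065, "rx": 0, "ry": 0, "rz": 0},
  {"jaw": 0, "dx": -0.03, "dy": 0, "dz": -0.1, "rx": 0, "ry": 0, "rz": 0},
  {"jaw": 0, "dx": -0.06, "dy": 0, "dz": -0.12, "rx": 0, "ry": 0, "rz": 0},
  {"jaw": 0, "dx": -0.06, "dy": 0, "dz": -0.12, "rx": 0, "ry": 0, "rz": 0},
  {"jaw": 0, "dx": -0.06, "dy": 0, "dz": -0.12, "rx": 0, "ry": 0, "rz": 0},
])

```text
time: 11.35
tcp_pos: [0.5187, 0.1858, 0.0876]
orientation: [[-0.978, 0.209, 0.004], [0.209, 0.978, 0.001], [-0.004, 0.002, -1.0]]
wrist_force: [0.0, -0.5, -0.6]
opening: 0.0926
gripper_force: 0.0
```

```bash
python3 - <<'E'
from h import *
T=np.array(camera_model("wrist")["T"]); im,d=capture("wrist"); cv2.imwrite("pics/w8.png",im)
find("wrist",["turner_tip","turner_grip","turner"],T=T)
P=cloud("wrist",d,T).reshape(-1,3); m=d.ravel()>0
c=(P[:,0]>.38)&(P[:,0]<.612)&(P[:,1]>.13)&(P[:,1]<.25)&m
rect("handle",P[c&(P[:,2]>.015)&(P[:,2]<.03)&(P[:,0]>.48)])
g=im.reshape(-1,3).astype(int)
rect("blackpix",P[c&(g.max(1)<40)&(P[:,2]>.012)&(P[:,2]<.04)])
rect("blade",P[c&(g.min(1)>110)&(P[:,2]<.02)])
find("wrist",["turner_tip"],T=T)
goto([.46,.2,.0],-12)
E
```

```text
wrist turner_tip call 0.88 [0.5698 0.0255 0.0062] [127. 286.]
wrist turner_tip call 0.84 [0.4039 0.2115 0.0007] [275.  68.]
wrist turner_tip call 0.71 [0.5451 0.1843 0.0064] [278. 231.]
wrist turner_grip call 0.97 [0.5406 0.1832 0.0087] [276. 228.]
wrist turner call 0.82 [ 0.4989  0.1869 -0.0016] [270. 182.]
wrist turner call 0.6 [0.4779 0.0013 0.0028] [ 72. 202.]
handle [542.5082 178.7972] [26.0103 99.8125] 76.9 3013 0.0235 [0.4919 0.1567 0.0151] [0.5932 0.2018 0.0265]
blackpix [542.0479 179.3986] [25.0704 98.6457] 76.9 2600 0.0235 [0.4919 0.1574 0.0122] [0.592  0.2021 0.0259]
blade [448.8475 200.6624] [52.164  91.3742] 76.6 5425 0.0039 [ 0.3992  0.1695 -0.0021] [0.4945 0.2359 0.0096]
wrist turner_tip call 0.88 [0.5698 0.0255 0.0062] [127. 286.]
wrist turner_tip call 0.84 [0.4039 0.2115 0.0007] [275.  68.]
wrist turner_tip call 0.71 [0.5451 0.1843 0.0064] [278. 231.]
t 11.6 tcp [0.5139 0.1857 0.0835] d_mm [55.4  2.9 83.7] rot [-0.08 -0.18  0.04] open 0.09287245640298071 F [ 0.2965  0.1372 -0.2996]
```

View pics/w8.png

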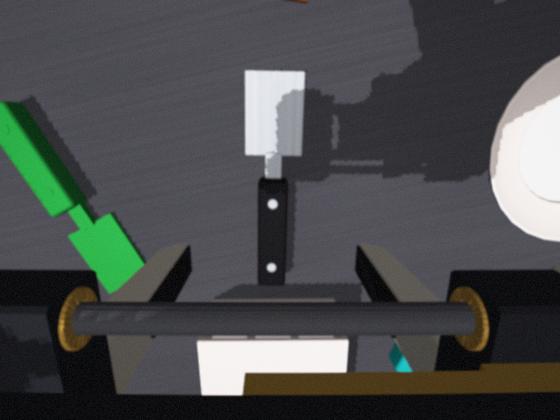

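The turner lies flat: blade (275,112), handle centre (273,230), yaw about -13°. Now taking the handle.

```bash
python3 -c "
from h import *
goto([.542,.179,-.033],-13.1)"
```

```text
t 11.6 tcp [0.5139 0.1857 0.0835] d_mm [-29.2  -0.6 116.4] rot [-0.09 -0.18  1.14] open 0.09287245640298071 F [ 0.2965  0.1372 -0.2996]
```

Emit:
send_rows([
  {"jaw": 0, "dx": -0.015, "dy": 0, "dz": 0.03, "rx": 0, "ry": 0, "rz": 0.5},
  {"jaw": 0, "dx": -0.027, "dy": 0, "dz": 0.06, "rx": 0, "ry": 0, "rz": 1.1},
  {"jaw": 0, "dx": -0.027, "dy": 0, "dz": 0.09, "rx": 0, "ry": 0, "rz": 1.1},
  {"jaw": 0, "dx": -0.027, "dy": 0, "dz": 0.105, "rx": 0, "ry": 0, "rz": 1.1},
  {"jaw": 0, "dx": -0.027, "dy": 0, "dz": 0.114, "rx": 0, "ry": 0, "rz": 1.1},
  {"jaw": 0, "dx": -0.027, "dy": 0, "dz": 0.116, "rx": 0, "ry": 0, "rz": 1.1},
  {"jaw": 0, "dx": -0.027, "dy": 0, "dz": 0.116, "rx": 0, "ry": 0, "rz": 1.1},
  {"jaw": 0, "dx": -0.027, "dy": 0, "dz": 0.116, "rx": 0, "ry": 0, "rz": 1.1},
])

```text
time: 12.27
tcp_pos: [0.5432, 0.1806, -0.0293]
orientation: [[-0.974, 0.226, 0.002], [0.226, 0.974, 0.0], [-0.001, 0.001, -1.0]]
wrist_force: [0.0, -0.5, 0.4]
opening: 0.0932
gripper_force: 0.0
```

Emit:
send_rows([
  {"jaw": 1, "dx": 0, "dy": 0, "dz": 0, "rx": 0, "ry": 0, "rz": 0},
  {"jaw": 1, "dx": 0, "dy": 0, "dz": 0, "rx": 0, "ry": 0, "rz": 0},
  {"jaw": 1, "dx": 0, "dy": 0, "dz": 0, "rx": 0, "ry": 0, "rz": 0},
  {"jaw": 1, "dx": 0, "dy": 0, "dz": 0, "rx": 0, "ry": 0, "rz": 0},
  {"jaw": 1, "dx": 0, "dy": 0, "dz": 0, "rx": 0, "ry": 0, "rz": 0},
  {"jaw": 1, "dx": 0, "dy": 0, "dz": 0, "rx": 0, "ry": 0, "rz": 0},
  {"jaw": 1, "dx": 0, "dy": 0, "dz": 0, "rx": 0, "ry": 0, "rz": 0},
  {"jaw": 1, "dx": 0, "dy": 0, "dz": 0, "rx": 0, "ry": 0, "rz": 0},
], grip_force=45)

```text
time: 12.93
tcp_pos: [0.5424, 0.1802, -0.0306]
orientation: [[-0.974, 0.226, -0.0], [0.226, 0.974, -0.0], [0.0, -0.0, -1.0]]
wrist_force: [0.5, -0.7, 1.0]
opening: 0.0445
gripper_force: 0.0
```

Emit:
send_rows([
  {"jaw": 1, "dx": 0, "dy": 0, "dz": 0, "rx": 0, "ry": 0, "rz": 0},
  {"jaw": 1, "dx": 0, "dy": 0, "dz": 0, "rx": 0, "ry": 0, "rz": 0},
  {"jaw": 1, "dx": 0, "dy": 0, "dz": 0, "rx": 0, "ry": 0, "rz": 0},
  {"jaw": 1, "dx": 0, "dy": 0, "dz": 0, "rx": 0, "ry": 0, "rz": 0},
], grip_force=45)

```text
time: 13.27
tcp_pos: [0.5424, 0.1802, -0.0306]
orientation: [[-0.974, 0.226, -0.0], [0.226, 0.974, -0.0], [0.0, -0.0, -1.0]]
wrist_force: [0.6, -0.2, -0.0]
opening: 0.0259
gripper_force: 45.0
```

The handle is gripped (26 mm, 45 N). Lifting and carrying it over to the cradle.

Emit:
send_rows([
  {"jaw": 1, "dx": 0, "dy": 0, "dz": -0.02, "rx": 0, "ry": 0, "rz": 0},
  {"jaw": 1, "dx": 0, "dy": 0, "dz": -0.05, "rx": 0, "ry": 0, "rz": 0},
  {"jaw": 1, "dx": 0, "dy": 0, "dz": -0.085, "rx": 0, "ry": 0, "rz": 0},
  {"jaw": 1, "dx": 0, "dy": 0, "dz": -0.12, "rx": 0, "ry": 0, "rz": 0},
  {"jaw": 1, "dx": -0.012, "dy": -0.023, "dz": -0.12, "rx": 0, "ry": 0, "rz": -1},
  {"jaw": 1, "dx": -0.029, "dy": -0.053, "dz": -0.12, "rx": 0, "ry": 0, "rz": -2},
  {"jaw": 1, "dx": -0.046, "dy": -0.084, "dz": -0.12, "rx": 0, "ry": 0, "rz": -3},
  {"jaw": 1, "dx": -0.063, "dy": -0.115, "dz": -0.12, "rx": 0, "ry": 0, "rz": -3},
])

```text
time: 13.93
tcp_pos: [0.578, 0.0529, 0.0897]
orientation: [[-0.985, 0.173, 0.001], [0.173, 0.985, -0.0], [-0.001, 0.0, -1.0]]
wrist_force: [-0.1, -0.2, -1.3]
opening: 0.0258
gripper_force: 45.0
```

```bash
python3 -c "
from h import *
goto([.6577,-.2324,.09],-2)"
```

```text
t 13.9333 tcp [0.578  0.0529 0.0897] d_mm [-127.8 -267.3   -0.2] rot [ 0.    0.03 -7.94] open 0.02579318380273483 F [-0.0725 -0.2308 -1.3117]
```

Emit:
send_rows([
  {"jaw": 1, "dx": -0.017, "dy": -0.036, "dz": 0, "rx": 0, "ry": 0, "rz": -1},
  {"jaw": 1, "dx": -0.034, "dy": -0.071, "dz": 0, "rx": 0, "ry": 0, "rz": -2},
  {"jaw": 1, "dx": -0.051, "dy": -0.107, "dz": 0, "rx": 0, "ry": 0, "rz": -3},
  {"jaw": 1, "dx": -0.068, "dy": -0.142, "dz": 0, "rx": 0, "ry": 0, "rz": -4.5},
  {"jaw": 1, "dx": -0.085, "dy": -0.178, "dz": 0, "rx": 0, "ry": 0, "rz": -6},
  {"jaw": 1, "dx": -0.102, "dy": -0.214, "dz": 0, "rx": 0, "ry": 0, "rz": -7},
  {"jaw": 1, "dx": -0.118, "dy": -0.247, "dz": 0, "rx": 0, "ry": 0, "rz": -8},
  {"jaw": 1, "dx": -0.128, "dy": -0.268, "dz": 0, "rx": 0, "ry": 0, "rz": -8},
])

```text
time: 14.6
tcp_pos: [0.6568, -0.2363, 0.089]
orientation: [[-0.999, 0.037, -0.0], [0.037, 0.999, -0.001], [0.0, -0.001, -1.0]]
wrist_force: [0.8, 0.0, -1.1]
opening: 0.0257
gripper_force: 45.0
```

Emit:
send_rows([
  {"jaw": 1, "dx": 0, "dy": 0, "dz": 0, "rx": 0, "ry": 0, "rz": 0},
  {"jaw": 1, "dx": 0, "dy": 0, "dz": 0, "rx": 0, "ry": 0, "rz": 0},
  {"jaw": 1, "dx": 0, "dy": 0, "dz": 0, "rx": 0, "ry": 0, "rz": 0},
])

```text
time: 14.85
tcp_pos: [0.6564, -0.2317, 0.0888]
orientation: [[-0.999, 0.037, -0.001], [0.037, 0.999, 0.001], [0.001, 0.001, -1.0]]
wrist_force: [-0.2, 0.1, -0.4]
opening: 0.0256
gripper_force: 45.0
```

```bash
cat > loc.py <<'E'
from h import *
c=np.array([np.cos(np.radians(-2)),np.sin(np.radians(-2))]); v=np.array([-c[1],c[0]])
def loc(cams=("wrist","side"),zb=(.1,.14)):
    s=get_state(); t=np.array(s["tcp_pos"])
    for cam in cams:
        T=np.array(camera_model(cam)["T"]); im,d=capture(cam); cv2.imwrite(f"pics/{cam}_{s['time']:.2f}.png",im)
        P=cloud(cam,d,T).reshape(-1,3); m=d.ravel()>0
        def sel(a,b,e,f,g,h): return P[m&(P[:,0]>a)&(P[:,0]<b)&(P[:,1]>e)&(P[:,1]<f)&(P[:,2]>g)&(P[:,2]<h)]
        print(cam); rect("blade",sel(t[0]-.16,t[0]-.08,t[1]-.04,t[1]+.05,*zb))
        rect("rearwall",sel(.44,.54,-.28,-.17,.061,.075)); rect("housing",sel(.37,.44,-.3,-.15,.047,.06)); rect("stop",sel(.65,.71,-.27,-.2,.04,.05))
        find(cam,["turner_tip","cradle_stop","pusher"],T=T)
    goto(t,-2)
E
python3 -c "
from loc import *
loc()"
```

```text
wrist
blade [ 551.9438 -228.5246] [50.179  50.4443] 88.2 11037 0.1231 [ 0.5261 -0.2543  0.1206] [ 0.5764 -0.2029  0.1257]
rearwall 4
housing 0
stop 0
side
blade [ 546.3479 -226.9769] [51.6196 61.1461] 88.4 484 0.1255 [ 0.5154 -0.2535  0.1213] [ 0.5764 -0.2006  0.1298]
rearwall [ 504.5514 -227.4558] [68.1985  8.985 ] 87.2 141 0.0674 [ 0.5001 -0.2616  0.0611] [ 0.5095 -0.1933  0.0736]
housing [ 407.5449 -223.9118] [70.7832 15.9036] 88.4 224 0.0534 [ 0.3994 -0.2593  0.0471] [ 0.4164 -0.1885  0.0587]
stop [ 676.475  -233.3761] [24.0721 10.7387] 80.5 45 0.0458 [ 0.6703 -0.2449  0.04  ] [ 0.682  -0.222   0.0495]
side turner_tip call 0.9 [0.8061 0.4365 0.0035] [248. 140.]
side turner_tip call 0.89 [ 0.5226 -0.2233  0.128 ] [360. 255.]
side turner_tip call 0.74 [0.3519 0.2267 0.0074] [176. 234.]
side turner_tip call 0.65 [0.573  0.0261 0.0025] [290. 231.]
side cradle_stop call 0.6 [ 0.6722 -0.2309  0.0457] [395. 249.]
side pusher call 0.72 [0.6163 0.1619 0.0032] [265. 201.]
side pusher call 0.65 [ 0.5078 -0.2298  0.0292] [353. 291.]
t 15.25 tcp [ 0.657  -0.2317  0.0896] d_mm [0.6 0.  0.9] rot [-0.    0.01 -0.03] open 0.025469082940549708 F [ 0.8971 -0.5376 -1.5685]
```

The blade is level (underside 0.120), yaw -2°, centred to within a millimetre, with its tip about 8 mm ahead of the pocket's rear wall. Lowering to underside ≈ 52 mm, above the stop.

Emit:
send_rows([
  {"jaw": 1, "dx": -0.005, "dy": 0, "dz": 0.02, "rx": 0, "ry": 0, "rz": 0},
  {"jaw": 1, "dx": -0.005, "dy": 0, "dz": 0.045, "rx": 0, "ry": 0, "rz": 0},
  {"jaw": 1, "dx": -0.005, "dy": 0, "dz": 0.06, "rx": 0, "ry": 0, "rz": 0},
  {"jaw": 1, "dx": -0.005, "dy": 0, "dz": 0.068, "rx": 0, "ry": 0, "rz": 0},
  {"jaw": 1, "dx": -0.005, "dy": 0, "dz": 0.068, "rx": 0, "ry": 0, "rz": 0},
  {"jaw": 1, "dx": -0.005, "dy": 0, "dz": 0.068, "rx": 0, "ry": 0, "rz": 0},
])

```text
time: 15.75
tcp_pos: [0.6615, -0.2324, 0.0213]
orientation: [[-0.999, 0.036, -0.001], [0.036, 0.999, 0.0], [0.001, 0.0, -1.0]]
wrist_force: [0.1, 0.4, -1.5]
opening: 0.0257
gripper_force: 45.0
```

Emit:
send_rows([
  {"jaw": 1, "dx": 0.006, "dy": 0, "dz": 0, "rx": 0, "ry": 0, "rz": 0},
  {"jaw": 1, "dx": 0.012, "dy": 0, "dz": 0, "rx": 0, "ry": 0, "rz": 0},
  {"jaw": 1, "dx": 0.018, "dy": 0, "dz": 0, "rx": 0, "ry": 0, "rz": 0},
  {"jaw": 1, "dx": 0.024, "dy": 0, "dz": 0, "rx": 0, "ry": 0, "rz": 0},
  {"jaw": 1, "dx": 0.03, "dy": 0, "dz": 0, "rx": 0, "ry": 0, "rz": 0},
  {"jaw": 1, "dx": 0.03, "dy": 0, "dz": 0, "rx": 0, "ry": 0, "rz": 0},
])

```text
time: 16.25
tcp_pos: [0.6318, -0.2318, 0.0225]
orientation: [[-0.999, 0.037, 0.002], [0.037, 0.999, -0.001], [-0.002, -0.001, -1.0]]
wrist_force: [4.8, -0.4, 0.2]
opening: 0.0253
gripper_force: 45.0
```

```bash
python3 -c "
from loc import *
loc(('side',),(.048,.060))"
```

```text
side
blade [ 511.9001 -227.7918] [69.8417 80.3694] 88.0 443 0.0568 [ 0.4723 -0.2636  0.048 ] [ 0.5516 -0.1921  0.06  ]
rearwall [ 508.3621 -226.3361] [70.5501 48.1826] 89.3 151 0.0668 [ 0.4839 -0.2614  0.061 ] [ 0.5324 -0.1908  0.0747]
housing [ 419.7879 -224.2046] [70.3604 40.8933] 88.0 235 0.0531 [ 0.3984 -0.2591  0.047 ] [ 0.4396 -0.1887  0.0573]
stop 1
side turner_tip call 0.87 [0.8071 0.4377 0.0034] [248. 140.]
side turner_tip call 0.84 [0.3537 0.2276 0.0047] [177. 234.]
side turner_tip call 0.66 [0.5692 0.0264 0.0018] [289. 232.]
side turner_tip call 0.63 [ 0.4972 -0.2238  0.0604] [350. 283.]
side cradle_stop call 0.65 [ 0.6734 -0.2292  0.0454] [395. 248.]
side pusher call 0.9 [ 0.4956 -0.2283  0.0286] [349. 293.]
t 16.45 tcp [ 0.6325 -0.2316  0.022 ] d_mm [ 0.7 -0.2 -0.6] rot [-0.02  0.07 -0.08] open 0.02580344112424079 F [ 4.152  -0.5979 -0.2637]
```

The pocket is being pressed back (4.5 N, about 14 mm). Pushing 16 mm further.

Emit:
send_rows([
  {"jaw": 1, "dx": 0.004, "dy": 0, "dz": 0, "rx": 0, "ry": 0, "rz": 0},
  {"jaw": 1, "dx": 0.008, "dy": 0, "dz": 0, "rx": 0, "ry": 0, "rz": 0},
  {"jaw": 1, "dx": 0.012, "dy": 0, "dz": 0, "rx": 0, "ry": 0, "rz": 0},
  {"jaw": 1, "dx": 0.016, "dy": 0, "dz": 0, "rx": 0, "ry": 0, "rz": 0},
  {"jaw": 1, "dx": 0.017, "dy": 0, "dz": 0, "rx": 0, "ry": 0, "rz": 0},
  {"jaw": 1, "dx": 0.017, "dy": 0, "dz": 0, "rx": 0, "ry": 0, "rz": 0},
])

```text
time: 16.95
tcp_pos: [0.6159, -0.231, 0.022]
orientation: [[-0.999, 0.036, 0.002], [0.036, 0.999, -0.0], [-0.002, -0.0, -1.0]]
wrist_force: [7.2, -1.0, 0.1]
opening: 0.0258
gripper_force: 45.0
```

```bash
python3 - <<'E'
from loc import *
loc(('side','wrist'),(.052,.060))
im=cv2.imread(sorted(__import__('glob').glob('pics/side_*.png'))[-1]); T=np.array(camera_model('side')['T'])
im2,d=capture("side"); P=cloud("side",d,T); g=im2.max(2)
m=(P[...,0]>.54)&(P[...,0]<.69)&(abs(P[...,1]+.232)<.03)&(P[...,2]>.066)&(P[...,2]<.085)&(g<60)&(d>0)
rect("handle black",P[m])
E
```

```text
side
blade [ 502.864  -227.5915] [68.6639 67.7936] 86.7 436 0.0574 [ 0.4673 -0.2603  0.0521] [ 0.5358 -0.1915  0.06  ]
rearwall [ 499.4206 -225.3849] [63.7415 68.2176] 1.1 147 0.067 [ 0.4681 -0.26    0.0611] [ 0.5319 -0.1918  0.0735]
housing [ 418.6666 -224.0875] [40.7518 70.2216] 1.2 253 0.0527 [ 0.3987 -0.2595  0.0471] [ 0.4396 -0.1891  0.0592]
stop [ 678.0173 -242.526 ] [9.7759 4.3802] 20.0 10 0.0464 [ 0.6727 -0.2449  0.042 ] [ 0.6819 -0.2388  0.0494]
side turner_tip call 0.87 [0.3514 0.2284 0.0065] [176. 234.]
side turner_tip call 0.84 [ 0.481  -0.222   0.0563] [344. 288.]
side turner_tip call 0.68 [0.5693 0.0272 0.0054] [289. 231.]
side turner_tip call 0.58 [0.8095 0.4401 0.0044] [248. 139.]
side cradle_stop call 0.73 [ 0.6724 -0.228   0.0466] [394. 248.]
wrist
blade [ 511.5771 -227.927 ] [50.0767 49.9566] 87.9 11017 0.0562 [ 0.4858 -0.2535  0.0536] [ 0.5359 -0.2022  0.0586]
rearwall 0
housing 0
stop 0
t 17.35 tcp [ 0.6162 -0.231   0.022 ] d_mm [ 0.3 -0.   0. ] rot [-0.02  0.13 -0.07] open 0.02580845187904636 F [ 7.0501 -0.9164  0.0445]
handle black [ 607.4557 -230.2347] [84.8526 26.7498] 0.4 262 0.0768 [ 0.565  -0.2437  0.0661] [ 0.6498 -0.2168  0.0845]
```

Force is 7.1 N, so travel is about 30 mm and the butt has about 5 mm clearance to the stop. Lowering.

Emit:
send_rows([
  {"jaw": 1, "dx": 0, "dy": 0, "dz": 0.004, "rx": 0, "ry": 0, "rz": 0},
  {"jaw": 1, "dx": 0, "dy": 0, "dz": 0.008, "rx": 0, "ry": 0, "rz": 0},
  {"jaw": 1, "dx": 0, "dy": 0, "dz": 0.012, "rx": 0, "ry": 0, "rz": 0},
  {"jaw": 1, "dx": 0, "dy": 0, "dz": 0.015, "rx": 0, "ry": 0, "rz": 0},
  {"jaw": 1, "dx": 0, "dy": 0, "dz": 0.017, "rx": 0, "ry": 0, "rz": 0},
  {"jaw": 1, "dx": 0, "dy": 0, "dz": 0.018, "rx": 0, "ry": 0, "rz": 0},
  {"jaw": 1, "dx": 0, "dy": 0, "dz": 0.018, "rx": 0, "ry": 0, "rz": 0},
])

```text
time: 17.98
tcp_pos: [0.6161, -0.2308, 0.0037]
orientation: [[-0.999, 0.036, 0.002], [0.036, 0.999, -0.0], [-0.002, -0.0, -1.0]]
wrist_force: [6.5, -0.1, 1.1]
opening: 0.0255
gripper_force: 45.0
```

Emit:
send_rows([
  {"jaw": 1, "dx": 0, "dy": 0, "dz": 0.001, "rx": 0, "ry": 0, "rz": 0},
  {"jaw": 1, "dx": 0, "dy": 0, "dz": 0.002, "rx": 0, "ry": 0, "rz": 0},
  {"jaw": 1, "dx": 0, "dy": 0, "dz": 0.002, "rx": 0, "ry": 0, "rz": 0},
])

```text
time: 18.23
tcp_pos: [0.6162, -0.2309, 0.0019]
orientation: [[-0.999, 0.036, 0.002], [0.036, 0.999, -0.0], [-0.002, -0.0, -1.0]]
wrist_force: [7.1, 0.6, 0.9]
opening: 0.0259
gripper_force: 45.0
```

Emit:
send_rows([
  {"jaw": 1, "dx": 0, "dy": 0, "dz": 0.001, "rx": 0, "ry": 0, "rz": 0},
  {"jaw": 1, "dx": 0, "dy": 0, "dz": 0.001, "rx": 0, "ry": 0, "rz": 0},
  {"jaw": 1, "dx": -0.002, "dy": 0, "dz": 0.001, "rx": 0, "ry": 0, "rz": 0},
  {"jaw": 1, "dx": -0.003, "dy": 0, "dz": 0.001, "rx": 0, "ry": 0, "rz": 0},
  {"jaw": 1, "dx": -0.003, "dy": 0, "dz": 0.001, "rx": 0, "ry": 0, "rz": 0},
])

```text
time: 18.65
tcp_pos: [0.6191, -0.2311, 0.0014]
orientation: [[-0.999, 0.036, 0.002], [0.036, 0.999, -0.001], [-0.002, -0.0, -1.0]]
wrist_force: [5.6, 0.4, 4.5]
opening: 0.0256
gripper_force: 45.0
```

Emit:
send_rows([
  {"jaw": 1, "dx": -0.001, "dy": 0, "dz": 0, "rx": 0, "ry": 0, "rz": 0},
  {"jaw": 1, "dx": -0.002, "dy": 0, "dz": 0, "rx": 0, "ry": 0, "rz": 0},
  {"jaw": 1, "dx": -0.002, "dy": 0, "dz": 0, "rx": 0, "ry": 0, "rz": 0},
])

```text
time: 18.9
tcp_pos: [0.6207, -0.2312, 0.0014]
orientation: [[-0.999, 0.036, 0.001], [0.036, 0.999, -0.0], [-0.001, -0.0, -1.0]]
wrist_force: [3.5, 0.8, 6.6]
opening: 0.0254
gripper_force: 45.0
```

```bash
python3 -c "
from loc import *
loc(('side',),(.03,.042))
im,d=capture('side'); cv2.imwrite('pics/s9.png',cv2.resize(im[215:335,300:444],(720,600),interpolation=cv2.INTER_CUBIC))"
```

```text
side
blade [ 502.8857 -227.6353] [68.1771 77.4703] 87.2 416 0.0372 [ 0.4649 -0.263   0.0302] [ 0.5406 -0.1923  0.042 ]
rearwall [ 478.0231 -226.4296] [10.9422 67.9425] 1.2 138 0.0676 [ 0.4726 -0.2605  0.061 ] [ 0.4837 -0.1925  0.0728]
housing [ 419.4983 -224.4554] [71.1427 41.459 ] 89.0 245 0.0528 [ 0.3982 -0.2598  0.047 ] [ 0.4398 -0.1887  0.0571]
stop [ 671.917  -244.9274] [16.0911  0.8677] 9.3 6 0.0436 [ 0.6639 -0.246   0.0415] [ 0.6799 -0.2441  0.0469]
side turner_tip call 0.82 [0.8086 0.4375 0.0059] [249. 139.]
side turner_tip call 0.79 [ 0.4844 -0.2216  0.039 ] [344. 292.]
side turner_tip call 0.79 [0.3494 0.2244 0.0046] [176. 236.]
side turner_tip call 0.77 [0.5689 0.0285 0.0039] [288. 231.]
side turner_tip call 0.24 [ 0.8074 -0.0023 -0.002 ] [352. 198.]
side cradle_stop call 0.87 [ 0.6732 -0.2312  0.0488] [396. 248.]
side pusher call 0.61 [ 0.4822 -0.2275  0.031 ] [345. 296.]
t 19.1 tcp [ 0.6207 -0.2312  0.0014] d_mm [ 0. -0.  0.] rot [-0.02  0.08 -0.08] open 0.025538979198215187 F [3.6044 0.5582 5.659 ]
```

View pics/s9.png

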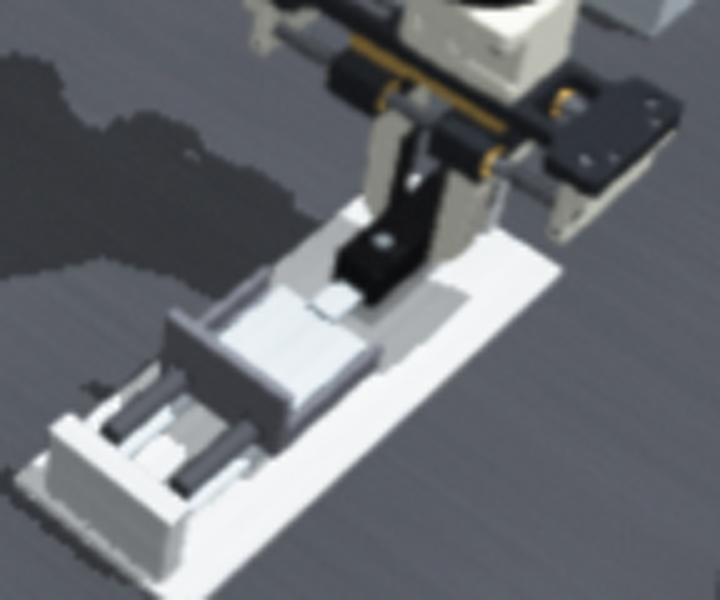

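The blade sits in the pocket at (295,335) against the rear wall, and the handle rests on the rib at (390,240). Releasing and retreating straight up.

Emit:
send_rows([
  {"jaw": 1, "dx": -0.001, "dy": 0, "dz": 0, "rx": 0, "ry": 0, "rz": 0},
  {"jaw": 1, "dx": -0.001, "dy": 0, "dz": 0, "rx": 0, "ry": 0, "rz": 0},
  {"jaw": 0, "dx": -0.001, "dy": 0, "dz": 0, "rx": 0, "ry": 0, "rz": 0},
  {"jaw": 0, "dx": -0.001, "dy": 0, "dz": 0, "rx": 0, "ry": 0, "rz": 0},
  {"jaw": 0, "dx": -0.001, "dy": 0, "dz": 0, "rx": 0, "ry": 0, "rz": 0},
  {"jaw": 0, "dx": -0.001, "dy": 0, "dz": 0, "rx": 0, "ry": 0, "rz": 0},
  {"jaw": 0, "dx": -0.001, "dy": 0, "dz": 0, "rx": 0, "ry": 0, "rz": 0},
  {"jaw": 0, "dx": -0.001, "dy": 0, "dz": 0, "rx": 0, "ry": 0, "rz": 0},
], grip_force=5)

```text
time: 19.82
tcp_pos: [0.6205, -0.2309, 0.0001]
orientation: [[-0.999, 0.036, -0.001], [0.036, 0.999, 0.0], [0.001, 0.0, -1.0]]
wrist_force: [-0.5, -0.3, 0.3]
opening: 0.0617
gripper_force: 0.0
```

Emit:
send_rows([
  {"jaw": 0, "dx": 0, "dy": 0, "dz": 0, "rx": 0, "ry": 0, "rz": 0},
  {"jaw": 0, "dx": 0, "dy": 0, "dz": 0, "rx": 0, "ry": 0, "rz": 0},
  {"jaw": 0, "dx": 0, "dy": 0, "dz": -0.015, "rx": 0, "ry": 0, "rz": 0},
  {"jaw": 0, "dx": 0, "dy": 0, "dz": -0.04, "rx": 0, "ry": 0, "rz": 0},
  {"jaw": 0, "dx": 0, "dy": 0, "dz": -0.08, "rx": 0, "ry": 0, "rz": 0},
  {"jaw": 0, "dx": 0, "dy": 0, "dz": -0.12, "rx": 0, "ry": 0, "rz": 0},
  {"jaw": 0, "dx": 0, "dy": 0, "dz": -0.15, "rx": 0, "ry": 0, "rz": 0},
  {"jaw": 0, "dx": 0, "dy": 0, "dz": -0.15, "rx": 0, "ry": 0, "rz": 0},
])

```text
time: 20.48
tcp_pos: [0.6254, -0.2331, 0.1618]
orientation: [[-0.999, 0.036, 0.013], [0.036, 0.999, -0.006], [-0.013, -0.006, -1.0]]
wrist_force: [0.7, -0.4, 1.3]
opening: 0.0931
gripper_force: 0.0
```

```bash
python3 - <<'E'
from h import *
for cam in("side","wrist"):
    T=np.array(camera_model(cam)["T"]); im,d=capture(cam); cv2.imwrite(f"pics/{cam}_end.png",im)
    P=cloud(cam,d,T).reshape(-1,3); g=im.reshape(-1,3).max(1); m=(d.ravel()>0)&(abs(P[:,1]+.23)<.05)
    print(cam)
    h=m&(P[:,0]>.56)&(P[:,0]<.7)&(P[:,2]>.05)&(P[:,2]<.065); rect("handle top",P[h])
    for a,b in((.575,.61),(.61,.64),(.64,.67)):
        q=P[h&(P[:,0]>a)&(P[:,0]<b)]; print(len(q),q[:,:].mean(0) if len(q) else "")
    q=P[m&(P[:,0]>.495)&(P[:,0]<.535)&(P[:,2]>.028)&(P[:,2]<.043)&(abs(P[:,1]+.228)<.02)]; print("blade z",q.mean(0),len(q))
    rect("rear",P[m&(P[:,0]>.44)&(P[:,0]<.54)&(P[:,2]>.061)&(P[:,2]<.075)]); rect("stop",P[m&(P[:,0]>.668)&(P[:,0]<.69)&(P[:,2]>.04)&(P[:,2]<.05)&(abs(P[:,1]+.233)<.02)])
    find(cam,["turner_tip","plate","bowl","spoon"],T=T)
a=cv2.imread("pics/side_end.png")[215:335,300:444]; b=cv2.imread("pics/wrist_end.png")
cv2.imwrite("pics/end.png",np.hstack([cv2.resize(a,(400,333)),cv2.copyMakeBorder(cv2.resize(b,(400,300)),0,33,0,0,0)]))
E
```

```text
side
handle top [ 622.7161 -231.7427] [ 27.4271 101.5191] 87.7 376 0.0569 [ 0.5717 -0.2464  0.05  ] [ 0.6738 -0.2175  0.0609]
138 [ 0.5923 -0.2322  0.057 ]
108 [ 0.6256 -0.2335  0.0572]
101 [ 0.6554 -0.2344  0.0569]
blade z [ 0.5209 -0.2285  0.0376] 164
rear [ 480.2464 -226.3383] [68.3516  9.1818] 89.0 137 0.0675 [ 0.4751 -0.2605  0.0611] [ 0.4852 -0.1922  0.0727]
stop [ 678.2068 -243.3418] [7.8808 3.2796] 40.7 6 0.0453 [ 0.6742 -0.2451  0.04  ] [ 0.6808 -0.2395  0.0493]
side turner_tip call 0.94 [0.5707 0.0283 0.0007] [289. 232.]
side turner_tip call 0.93 [ 0.4892 -0.2215  0.04  ] [346. 290.]
side turner_tip call 0.67 [0.3544 0.2273 0.0041] [177. 234.]
side turner_tip call 0.63 [0.8093 0.4372 0.0032] [249. 140.]
side plate call 0.87 [0.5223 0.4604 0.0011] [176. 172.]
side plate call 0.63 [0.8082 0.0034 0.0023] [350. 196.]
side spoon call 0.84 [ 0.4919 -0.4496  0.0046] [432. 361.]
wrist
handle top [ 622.3787 -231.9768] [25.7105 98.6977] 87.2 2640 0.0556 [ 0.5729 -0.2469  0.0517] [ 0.6721 -0.2183  0.0582]
996 [ 0.5924 -0.231   0.0556]
810 [ 0.6249 -0.2323  0.0556]
739 [ 0.6547 -0.2338  0.0557]
blade z [ 0.5147 -0.228   0.0359] 1916
rear [ 480.2537 -226.8431] [67.1088  6.7306] 88.0 838 0.0672 [ 0.4758 -0.2605  0.0611] [ 0.4844 -0.1934  0.0699]
stop [ 678.3907 -233.7285] [19.7916  5.6259] 87.3 99 0.0458 [ 0.6752 -0.2437  0.0441] [ 0.6815 -0.2238  0.0476]
wrist turner_tip call 0.96 [ 0.4828 -0.2247  0.0341] [275.  51.]
wrist spoon call 0.6 [ 0.4909 -0.4466 -0.0001] [62. 77.]
```

View pics/end.png

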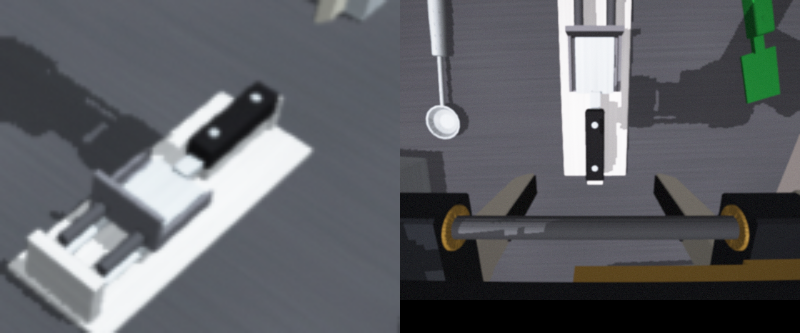

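The pictures show the turner level (handle top 0.0556 along its whole length, blade top 0.036). It is held between the pocket at (150,205) and the stop at (275,105), aligned with the cradle, and the gripper is clear. Handing in.

```bash
python3 -c "
from bench import *
print(job_done())"
```

```text
the job is handed in; nothing more can be done
None
```

The turner is stowed level and lengthwise in the cradle, held between the sprung pocket and the stop, and the job was handed in at about 21 s; the arm went nowhere near the plate, bowl or spoon, though only the plate and spoon were re-checked in the final pictures.

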